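# Fetch the sample pot from under the tube racks

## Task

Two tube racks bridge the round port in the top of the cool box, one on each side of the sample pot, and leave no room to reach it: first stand both racks on the black parking mat, then lift the pot through the port off its pedestal and stand it in the middle of the mixer's round plate, and then put each rack back on its own pair of pads, squarely where it stood (tall-tube rack on the square pads, block rack on the round pads). Keep the racks and the pot upright, set everything down without dropping it, and let go of everything at the end.

Things in the scene. Friction and masses are not known exactly. Their poses are not given: they have to be found in the camera images.
- rack_tall_grip (a point): Centre of the grey handle bar (60 mm long, 14 wide, 26 high) of the tall-tube rack: open two-level steel rack 200 x 46 mm with four capped tubes (tops 86 mm up). The bar stands on a post over the rack's middle; this point is 108 mm above the rack's underside, 13 below its top. x along its length and bar (a half turn is the same), z up. Mass 0.22 to 0.39 kg.
- rack_block_grip (a point): Centre of the grey handle bar (60 mm long, 14 wide, 26 high) of the block rack: solid grey block 200 x 46 x 40 mm high with six squat capped vials (tops 55 mm up). The bar stands on a post over the rack's middle; this point is 88 mm above the rack's underside, 13 below its top. x along its length and bar (a half turn is the same), z up. Mass 0.22 to 0.39 kg.
- pot_mid (a point): Centre (half-way up) of the white lidded sample pot, round, 40 mm in diameter, 50 mm high, z up, 40 to 85 g. It stands on the pedestal in the port, its lid 17 mm above the top of the cool box, its centre 8 mm below that top.
- cool_box: Cool box, fixed, 260 (x) by 220 mm (y), top 85 mm above the table; grey housing 35 mm long, 95 high at its +x end. Origin: centre of underside. Mid-top (6 mm thick) is an open round port, 140 mm diameter, below it a 40 mm wide pedestal, its top 52 mm above the table. The racks lie along its x, centre lines 51 mm to +y and -y of the port centre; which is on which side varies.
- seat_square: Seat of the tall-tube rack, fixed on the cool box: two flat black rectangular pads, 52 by 58 mm, 3 mm thick, centred 94 mm either side of the origin along its x. Origin midway between them at the level of their undersides (85 mm above the table); the rack's centre belongs over it, its length along the seat's x.
- seat_round: Seat of the block rack, fixed on the cool box: two flat black round pads, 56 mm in diameter, 3 mm thick, centred 94 mm either side of the origin along its x. Origin midway between them at the level of their undersides (85 mm above the table); the rack's centre belongs over it, its length along the seat's x.
- mat: Flat black rubber parking mat on the table, fixed, 260 mm (x) by 240 mm (y), 3 mm thick, origin at the centre of its underside. It lies to the left or the right of the cool box. Two racks fit side by side, lengths along its x, centre lines 55 mm to either side of its middle.
- mixer_plate (a point): Centre of the top face of the mixer's round black plate, 90 mm in diameter, 75 mm above the table, level, not turning; z up. The mixer's white housing below it is 190 by 170 mm, 58 mm high. It stands on the other side of the cool box from the mat.
Things that resemble listed ones, but are neither listed nor needed, are in the scene too. Leave any pink or purple look-alike of the part that bears rack_tall_grip alone.

How it is judged:
By the outcome, as a careful person would: the job done as asked, in the order asked, and still so for the second after the job is handed in, with the robot touching nothing.
It also fails if it takes over 131 s, if anything falls off the work surface, if the arm or the gripper's body presses on something with over 40 N, if the wrist force passes 120 N, or if a joint passes its speed limit or range.

## Robot

A 6-joint arm with a two-finger parallel gripper is mounted at the origin on the work surface. World frame = base frame: x ahead of the robot, y to its left, z up, the work surface at z = 0. Lengths are in m, angles in rad, forces in N, time in s.
With the tool pointing down it reaches from about 0.35 to 0.775 m from the base axis. Payload 5.5 kg.
Tool frame: the origin (TCP) lies on the mounting face of the last link; the fingertips stand 173 mm ahead of it and the grasp point (between the pads) lies 155 mm ahead of it; z points along the fingers, y is the direction in which the jaws open and shut (so a half turn about z gives the same grasp; the last joint's range is limited). The gripper opens to 85 mm and grips with 20 to 120 N. Pads are 22 mm wide; open, the fingers measure 114 mm over their backs; the gripper's body (76 mm by 85 mm) begins 54 mm behind the grasp point. The pads swing forward as they close: fully open they stand 13 mm farther back than shut.
Start: joints at [1.044, 0.313, 0.046, 1.304, 0, 1.431], TCP at [0.217, 0.533, 0.405] pointing down, gripper open.
Joint ranges: [-2.76, 2.76], [-0.86, 1.69], [-1.03, 1.26], [-2.2, 2.34], [-1.47, 1.5], [-3.14, 3.14]. Speed limits (rad/s): [2.57, 2.57, 3.14, 3.14, 3.14, 3.14].

## Interface

Orientations are given as a unit quaternion [w, x, y, z].
In Python, from workcell import get_state, eyes, env gives the robot as it stands. The module is installed in compiled form; this text tells all that it offers.
- The arm moves only by the tool carry_out, never from a script. Its argument "motion" is a list of rows, each an object of numbers: "jaw": the opening, from -1 (shut) to 1 (fully open); "tx", "ty", "tz": the shift along the tool's x, y, z in cm; "wx", "wy", "wz": the turn, a rotation vector about the tool's x, y, z in degrees. In form: [{"jaw": .., "tx": .., "ty": .., "tz": .., "wx": .., "wy": .., "wz": ..}, ...]. A call has 1 to 20 rows; each row shifts and turns the commanded pose from where the row before left it, along the tool's axes as they then stand; what a row does not reach is not made up. A row lasts 1/8 s, in which the tool goes at most 62.5 mm and 10.7 degrees, less where a joint would pass 70% of its speed; a pose out of reach is approached as far as the arm can. A call with a gripper value outside its range is refused whole. The fingers move at their own pace and stop on an object; "force" is the grip in N (left out, the last holds). Time passes only in rows, so rows that do not move let the fingers close. It gives the time, the measured TCP pose, the force and the opening at its end, in the units of the state.
- get_state(): the state, without advancing time (a new reading comes with each control period).
- eyes.read_camera(name): name is "scene" or "top" or "wrist"; returns the picture (400x640x3 uint8, blue, green, red); there is no depth.
- eyes.calibration(name): a dict with "K" (3x3 intrinsics, pixels), "k1" (the pictures are not rectified: a ray, as slopes to the right and down, at radius r is drawn at 1 + k1 r^2 times it, then the intrinsics apply), "camera_from_world" (4x4, takes a point from world to camera coordinates). Camera axes: x right, y up, looking along -z (the intrinsics and any distortion apply to the point x, -y, -z); pixel columns grow to the right and rows downward; lengths in m; the calibration is good to about 2 mm. A picture is of the moment at which its call begins: read the wrist's pose just before it. calibration takes no time and is no camera call; for the wrist camera it gives the pose at the moment of the call.
- env.hand_in(): hands the job in, once; it reports no verdict.
The state is a dict: "clock": time; "joint_pos": joint angles; "qvel": joint speeds; "tau": joint torques, N m; "tcp_pos": TCP position; "orientation": TCP orientation; "wrist_force": force on the tool from outside, world axes, zero at the start; "ft_torque": the same for the moment, N m; "finger_gap": finger opening in m.
Only numpy, scipy, OpenCV 4.12 (cv2) and the standard library are available. Lean on these libraries where they do the work, as an engineer would, in place of code of your own. Each camera call takes 0.05 s, during which the arm holds its last target.

## Working session

There is one attempt and no reset: what is moved stays moved. The work goes in short steps, Python scripts to look and compute and a tool call to move; the robot and the scene stay as the last step left them, time stands still between calls to the robot, and variables do not carry over. Pictures are saved under pics/ and viewed, and the job is handed in when it is done.

Besides the shell and the picture viewer there is one more tool, called in YAML: its name, and indented under it one key for each argument. carry_out: Moves the arm, as the interface text tells. Its arguments: {"type":"object","properties":{"motion":{"type":"array"},"force":{"type":"number"}},"required":["motion"]}

```bash
mkdir -p pics
cat > h.py <<'E'
import numpy as np, cv2
from workcell import get_state, eyes, env
def cal(n):
    c=eyes.calibration(n); return np.array(c["K"]),float(c["k1"]),np.array(c["camera_from_world"])
def ray(n,uv,c=None):
    K,k1,T=c or cal(n)
    d=np.array([(uv[0]-K[0,2])/K[0,0],(uv[1]-K[1,2])/K[1,1]]); p=d.copy()
    for _ in range(20): p=d/(1+k1*(p@p))
    R=T[:3,:3]; o=-R.T@T[:3,3]; return o,R.T@np.array([p[0],-p[1],-1.])
def onz(n,uv,z,c=None):
    o,d=ray(n,uv,c); return o+d*(z-o[2])/d[2]
def proj(n,P,c=None):
    K,k1,T=c or cal(n); q=T[:3,:3]@np.array(P)+T[:3,3]; s=np.array([q[0],-q[1]])/-q[2]
    s=s*(1+k1*(s@s)); return np.array([K[0,0]*s[0]+K[0,2],K[1,1]*s[1]+K[1,2]])
E
python3 - <<'E'
from h import *
s=get_state(); print(s)
for n in("scene","top","wrist"):
    im=eyes.read_camera(n); cv2.imwrite(f"pics/{n}0.png",im); K,k,T=cal(n); print(n,K[0,0],k,-T[:3,:3].T@T[:3,3])
E
```

```text
{'clock': 0.0, 'joint_pos': array([1.04440904e+00, 3.14003543e-01, 4.49434112e-02, 1.30361739e+00,
       1.62007550e-05, 1.43121048e+00]), 'qvel': array([ 1.02617441e-03, -4.26839999e-04, -3.82090484e-05,  2.53990897e-05,
       -2.91012680e-04,  4.27174494e-04]), 'tau': array([-1.16533515e-04, -4.80630505e+01,  2.98531044e+01,  1.96498632e-02,
       -9.46689920e-05,  1.39788699e-05]), 'tcp_pos': array([0.21679766, 0.53233366, 0.40379226]), 'orientation': array([-3.15105935e-04,  1.92197240e-01,  9.81355866e-01, -8.86283735e-04]), 'wrist_force': array([ 0.07365831,  0.38082584, -0.026612  ]), 'ft_torque': array([ 0.00137739, -0.00778201, -0.01050117]), 'finger_gap': 0.0851844954354748}
scene 444.63992037328666 -0.11550555316874345 [ 1.30026735 -0.11798803  0.91688468]
top 507.7563371627919 -0.05675149217664956 [ 0.34320408 -0.09610931  1.64003661]
wrist 332.1317121086567 0.023166029195089585 [0.13984928 0.56418178 0.37362718]
```

View pics/scene0.png

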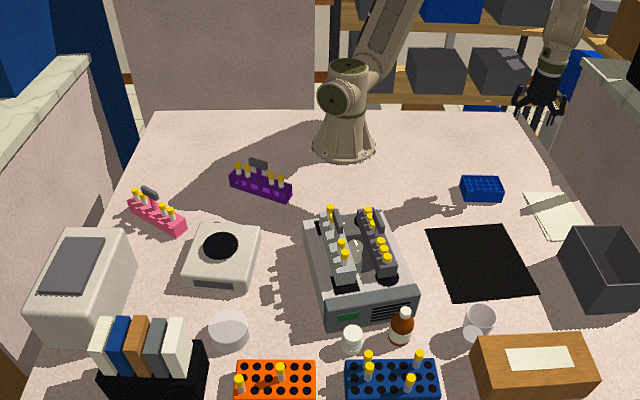

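View pics/top0.png

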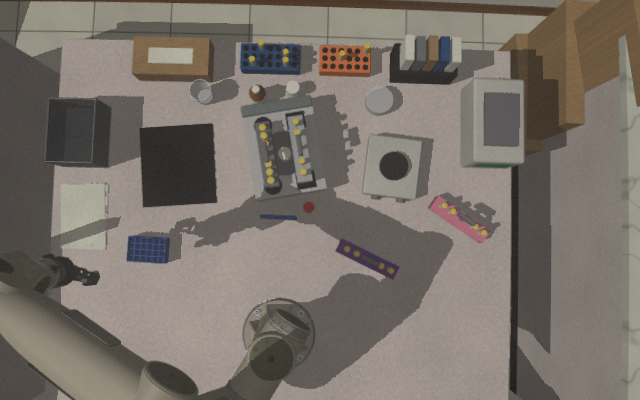

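View pics/wrist0.png

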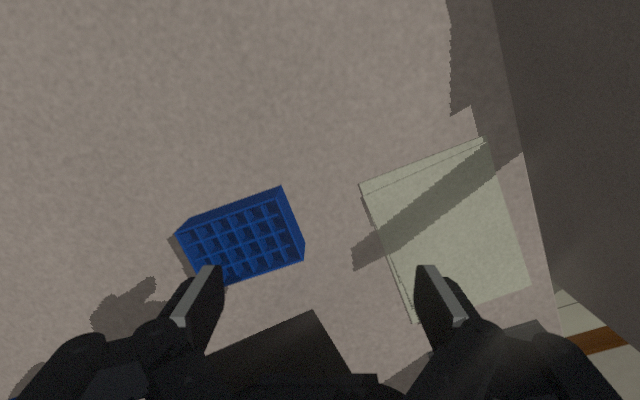

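The mat is at top (178,165), the cool box at (285,150) with its housing at the far end, and the mixer plate at (394,166). The block rack (vials) looks to be on the left, the tall rack on the right. The pink and purple racks are decoys. Next I'll zoom in.

Run:
```python
import cv2
im=cv2.imread("pics/top0.png"); c=im[85:215,225:345]; c=cv2.convertScaleAbs(c,alpha=1.6); cv2.imwrite("pics/t1.png",cv2.resize(c,None,fx=4.6,fy=4.6,interpolation=2))
im=cv2.imread("pics/scene0.png"); c=im[195:335,290:430]; c=cv2.convertScaleAbs(c,alpha=1.3);cv2.imwrite("pics/s1.png",cv2.resize(c,None,fx=4.2,fy=4.2,interpolation=2))
```

```text
(no output)
```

View pics/t1.png

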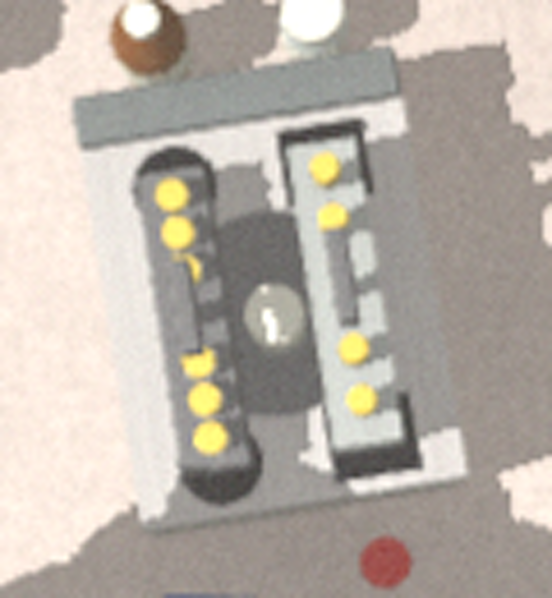

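View pics/s1.png

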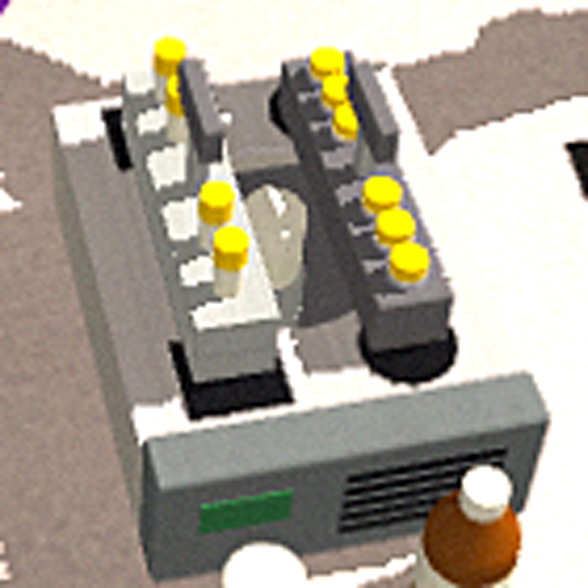

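```bash
cat > m.py <<'E'
from h import *
im=cv2.imread("pics/top0.png"); c=cal("top")
hsv=cv2.cvtColor(im,cv2.COLOR_BGR2HSV)
m=cv2.inRange(hsv,(22,110,90),(35,255,255)); m[:,:225]=0;m[:,345:]=0;m[:95]=0;m[210:]=0
n,l,st,ce=cv2.connectedComponentsWithStats(m)
for i in range(1,n):
    z=.143 if ce[i][0]<285 else .174
    print("cap",ce[i].round(2),st[i][4],onz("top",ce[i],z,c).round(4))
g=cv2.cvtColor(im,cv2.COLOR_BGR2GRAY)
def blob(x0,y0,x1,y1,t):
    b=np.zeros_like(g); b[y0:y1,x0:x1]=(g[y0:y1,x0:x1]<t)*255
    cs=max(cv2.findContours(b,0,1)[0],key=cv2.contourArea); return cs
print([g[165,178],g[165,130],g[166,394],g[150,394]])
r=cv2.minAreaRect(blob(125,110,230,220,75)); B=np.array([onz("top",p,.003,c)[:2] for p in cv2.boxPoints(r)]); print("mat",r,B.round(4),B.mean(0))
e=cv2.fitEllipse(blob(370,140,420,190,70)); print("plate",e,onz("top",e[0],.075,c))
E
python3 m.py
```

```text
cap [295.28 121.41] 29 [ 0.6507 -0.043   0.174 ]
cap [262. 127.] 37 [0.6377 0.0566 0.143 ]
cap [297.14 131.71] 21 [ 0.6205 -0.0493  0.174 ]
cap [263.37 135.08] 38 [0.6135 0.0517 0.143 ]
cap [266.67 142.83] 6 [0.5905 0.0412 0.143 ]
cap [301.5 160.5] 32 [ 0.5364 -0.0642  0.174 ]
cap [268.   163.57] 28 [0.5287 0.0353 0.143 ]
cap [268.97 171.29] 35 [0.5058 0.0317 0.143 ]
cap [303.28 171.59] 29 [ 0.5042 -0.0702  0.174 ]
cap [270.39 179.52] 33 [0.4815 0.0268 0.143 ]
[np.uint8(45), np.uint8(143), np.uint8(51), np.uint8(145)]
mat ((177.74151611328125, 164.84768676757812), (79.21119689941406, 73.9415512084961), 86.8201675415039) [[0.6542 0.4731]
 [0.6734 0.2325]
 [0.4162 0.2085]
 [0.3969 0.4467]] [0.53517    0.34019517]
plate ((393.6264953613281, 165.5952911376953), (26.96586799621582, 27.33916473388672), 87.02952575683594) [ 0.5413594  -0.34895785  0.075     ]
```

```bash
cat >> h.py <<'E'
from scipy.spatial.transform import Rotation as Ro
def rot(s):
    q=np.array(s["orientation"]); return Ro.from_quat([q[1],q[2],q[3],q[0]])
def plan(g,yaw,s=None,tcp=False):
    """g: grasp point target (or tcp), yaw (deg) of rack x; tool y = rack y. Prints turn (tool deg) and shift in the frame AFTER turn, cm"""
    s=s or get_state(); R=rot(s); y=np.radians(yaw)
    best=None
    for k in (1,-1):
        ty=k*np.array([-np.sin(y),np.cos(y),0]); tz=np.array([0,0,-1.]); Rt=Ro.from_matrix(np.array([np.cross(ty,tz),ty,tz]).T)
        w=(R.inv()*Rt).as_rotvec(degrees=True)
        if best is None or np.linalg.norm(w)<np.linalg.norm(best[0]): best=(w,Rt)
    t=np.array(g,float); 
    if not tcp: t=t+[0,0,.155]
    d=best[1].inv().apply(t-s["tcp_pos"])*100
    print("t",round(s["clock"],2),"grasp",(s["tcp_pos"]+R.apply([0,0,.155])).round(4),"turn",best[0].round(2),"shift",d.round(2),"gap",round(s["finger_gap"],4),"F",np.round(s["wrist_force"],1))
E
python3 -c "
from h import *
plan((.625,.0,.45),10.6,tcp=True)"
```

```text
t 0.15 grasp [0.2167 0.5322 0.249 ] turn [-7.000e-02 -3.000e-02 -3.276e+01] shift [-30.33 -59.84  -4.6 ] gap 0.0856 F [ 0.2 -0.1  0.3]
```

carry_out:
  motion:
    - {"jaw":1,"tz":-1.2,"wz":-8.2}
    - {"jaw":1,"tz":-1.2,"wz":-8.2}
    - {"jaw":1,"tz":-1.2,"wz":-8.2}
    - {"jaw":1,"tz":-1,"wz":-8.2}
    - {"jaw":1,"tx":-2.17,"ty":-4.27}
    - {"jaw":1,"tx":-2.17,"ty":-4.27}
    - {"jaw":1,"tx":-2.17,"ty":-4.27}
    - {"jaw":1,"tx":-2.17,"ty":-4.27}
    - {"jaw":1,"tx":-2.17,"ty":-4.27}
    - {"jaw":1,"tx":-2.17,"ty":-4.27}
    - {"jaw":1,"tx":-2.17,"ty":-4.27}
    - {"jaw":1,"tx":-2.17,"ty":-4.27}
    - {"jaw":1,"tx":-2.17,"ty":-4.27}
    - {"jaw":1,"tx":-2.17,"ty":-4.27}
    - {"jaw":1,"tx":-2.17,"ty":-4.27}
    - {"jaw":1,"tx":-2.17,"ty":-4.27}
    - {"jaw":1,"tx":-2.17,"ty":-4.27}
    - {"jaw":1,"tx":-2.1,"ty":-4.27}
    - {"jaw":1}
    - {"jaw":1}

```text
invalid input at $.motion[0]: expected keys jaw, tx, ty, tz, wx, wy, wz
```

Run:
```python
from h import *
import pickle
plan((.625,.0,.45),10.6,tcp=True)
c=cal("wrist"); im=eyes.read_camera("wrist"); cv2.imwrite("pics/w1.png",im); pickle.dump(c,open("w1.pkl","wb"))
t=eyes.read_camera("top"); cv2.imwrite("pics/top1.png",t)
```

```text
t 0.15 grasp [0.2167 0.5322 0.249 ] turn [-7.000e-02 -3.000e-02 -3.276e+01] shift [-30.33 -59.84  -4.6 ] gap 0.0856 F [ 0.2 -0.1  0.3]
```

View pics/w1.png

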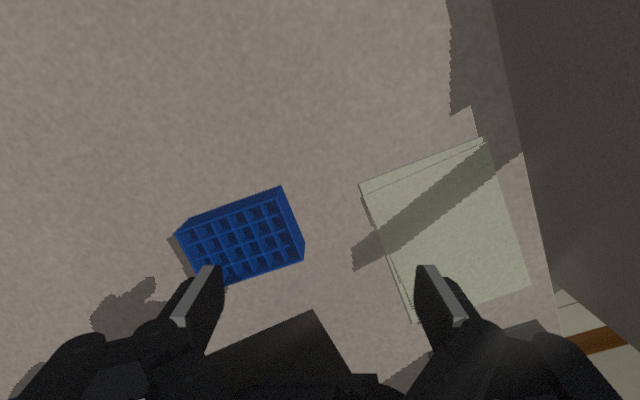

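The call was refused because every row needs all the keys. The arm hasn't moved, so I'll resend the move with complete rows.

carry_out:
  motion:
    - {"jaw":1,"tx":0,"ty":0,"tz":-1.2,"wx":0,"wy":0,"wz":-8.2}
    - {"jaw":1,"tx":0,"ty":0,"tz":-1.2,"wx":0,"wy":0,"wz":-8.2}
    - {"jaw":1,"tx":0,"ty":0,"tz":-1.2,"wx":0,"wy":0,"wz":-8.2}
    - {"jaw":1,"tx":0,"ty":0,"tz":-1,"wx":0,"wy":0,"wz":-8.2}
    - {"jaw":1,"tx":-2.17,"ty":-4.27,"tz":0,"wx":0,"wy":0,"wz":0}
    - {"jaw":1,"tx":-2.17,"ty":-4.27,"tz":0,"wx":0,"wy":0,"wz":0}
    - {"jaw":1,"tx":-2.17,"ty":-4.27,"tz":0,"wx":0,"wy":0,"wz":0}
    - {"jaw":1,"tx":-2.17,"ty":-4.27,"tz":0,"wx":0,"wy":0,"wz":0}
    - {"jaw":1,"tx":-2.17,"ty":-4.27,"tz":0,"wx":0,"wy":0,"wz":0}
    - {"jaw":1,"tx":-2.17,"ty":-4.27,"tz":0,"wx":0,"wy":0,"wz":0}
    - {"jaw":1,"tx":-2.17,"ty":-4.27,"tz":0,"wx":0,"wy":0,"wz":0}
    - {"jaw":1,"tx":-2.17,"ty":-4.27,"tz":0,"wx":0,"wy":0,"wz":0}
    - {"jaw":1,"tx":-2.17,"ty":-4.27,"tz":0,"wx":0,"wy":0,"wz":0}
    - {"jaw":1,"tx":-2.17,"ty":-4.27,"tz":0,"wx":0,"wy":0,"wz":0}
    - {"jaw":1,"tx":-2.17,"ty":-4.27,"tz":0,"wx":0,"wy":0,"wz":0}
    - {"jaw":1,"tx":-2.17,"ty":-4.27,"tz":0,"wx":0,"wy":0,"wz":0}
    - {"jaw":1,"tx":-2.17,"ty":-4.27,"tz":0,"wx":0,"wy":0,"wz":0}
    - {"jaw":1,"tx":-2.1,"ty":-4.27,"tz":0,"wx":0,"wy":0,"wz":0}
    - {"jaw":1,"tx":0,"ty":0,"tz":0,"wx":0,"wy":0,"wz":0}
    - {"jaw":1,"tx":0,"ty":0,"tz":0,"wx":0,"wy":0,"wz":0}

```text
clock: 2.75
tcp_pos: [0.625, 0.001, 0.4502]
orientation: [-0.001, -0.092, 0.996, 0.0]
wrist_force: [-0.3, 0.1, 0.7]
finger_gap: 0.0853
```

```bash
cat > look.py <<'E'
from h import *
import pickle,sys
n=sys.argv[1]
plan((.625,.0,.45),10.6,tcp=True)
c=cal("wrist"); im=eyes.read_camera("wrist"); cv2.imwrite(f"pics/{n}.png",im); pickle.dump(c,open(f"{n}.pkl","wb"))
E
python3 look.py w2
```

```text
t 2.75 grasp [0.6248 0.001  0.2952] turn [ 0.04 -0.06  0.01] shift [ 0.01 -0.09  0.02] gap 0.0853 F [-0.3  0.1  0.7]
```

View pics/w2.png

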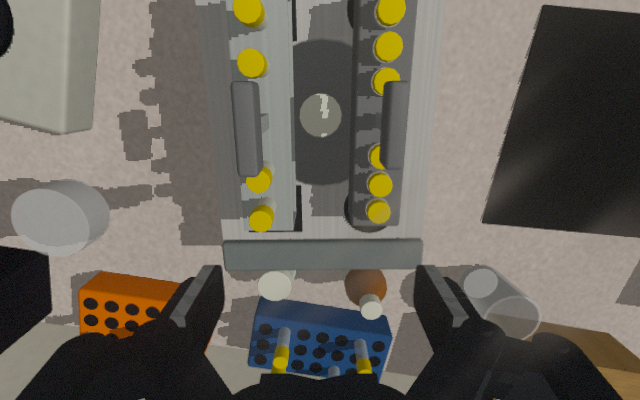

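The wrist view shows the tall rack on the left with its bar at (247,128), and the block rack on the right with its bar at (396,125). The pot lid is at (320,115).

```bash
cat > m2.py <<'E'
from h import *
import pickle
im=cv2.imread("pics/w2.png"); c=pickle.load(open("w2.pkl","rb"))
hsv=cv2.cvtColor(im,cv2.COLOR_BGR2HSV)
m=cv2.inRange(hsv,(22,150,150),(35,255,255)); m[240:]=0
n,l,st,ce=cv2.connectedComponentsWithStats(m)
for i in range(1,n):
    if st[i][4]<50: continue
    z=.143 if ce[i][0]>320 else .174
    print("cap",ce[i].round(1),st[i],onz("w",ce[i],z-.002,c).round(4))
g=cv2.cvtColor(im,cv2.COLOR_BGR2GRAY)
r=im[60:200,215:445]; cv2.imwrite("pics/w2z.png",cv2.resize(r,None,fx=3.4,fy=3.4,interpolation=2))
cir=cv2.HoughCircles(cv2.medianBlur(g,3)[70:165,280:365],cv2.HOUGH_GRADIENT,1.2,50,param1=80,param2=12,minRadius=15,maxRadius=28)
for q in cir[0]: print("pot",q[0]+280,q[1]+70,q[2],onz("w",(q[0]+280,q[1]+70),.102,c))
E
python3 m2.py
```

```text
cap [248.  10.] [233   0  32  23 601] [ 0.505  -0.0679  0.172 ]
cap [391.3  10.4] [378   0  28  24 561] [0.4811 0.0293 0.141 ]
cap [388.9  45.7] [376  31  27  30 620] [0.5043 0.0336 0.141 ]
cap [251.3  62.4] [237  48  30  29 647] [ 0.536  -0.0622  0.172 ]
cap [384.9  77.9] [374  68  26  26 362] [0.527  0.0363 0.141 ]
cap [375.9 158.7] [371 147  13  22 162] [0.5908 0.0447 0.141 ]
cap [259.6 181.4] [246 169  27  24 421] [ 0.6192 -0.0459  0.172 ]
cap [380.4 185.5] [369 174  24  23 409] [0.6131 0.0542 0.141 ]
cap [378.8 212.2] [368 202  23  21 372] [0.6376 0.0588 0.141 ]
cap [261.3 220. ] [249 208  25  24 439] [ 0.6509 -0.0405  0.172 ]
pot 320.2 116.2 20.28 [ 0.56795251 -0.00756207  0.102     ]
```

View pics/w2z.png

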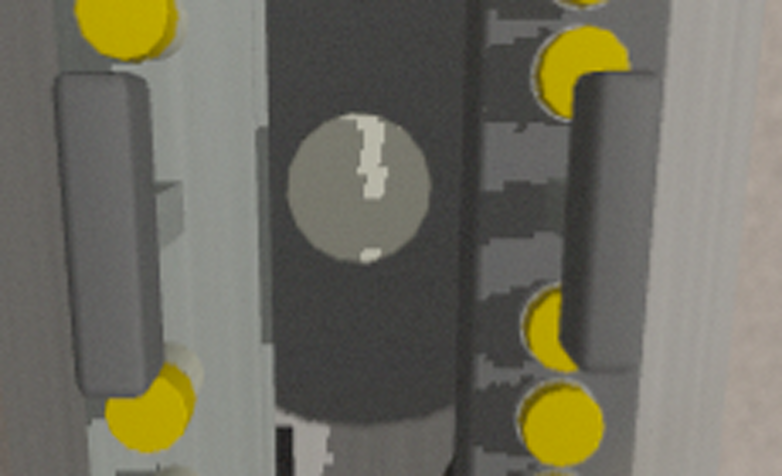

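Run:
```python
from h import *
import pickle
c=pickle.load(open("w2.pkl","rb"));ct=cal("top")
f=lambda u,v:(215+u/3.4,60+v/3.4)
for a,z in (((f(619,74),f(607,366)),.189),((f(98,74),f(118,390)),.209)):
    P=[onz("w",p,z,c)[:2] for p in a]; print(P,(P[0]+P[1])/2,np.linalg.norm(P[0]-P[1]))
g=lambda u,v:(225+u/4.6-.4,85+v/4.6-.4)
print("pot top",onz("t",g(274,316),.102,ct))
for n,a,z in (("block",[(187,262),(199,350),(175,265),(188,350)],.189),("tall",[(330,235),(345,322)],.209)):
    print(n,[onz("t",g(*p),z,ct)[:2].round(4) for p in a])
print("boxcorners",[onz("t",g(*p),.085,ct)[:2].round(4) for p in [(80,150),(150,530),(467,478),(405,103)]])
```

```text
[array([0.53067737, 0.03608918]), array([0.58658767, 0.04849088])] [0.55863252 0.04229003] 0.05726921485639906
[array([ 0.54847343, -0.05804043]), array([ 0.6045805 , -0.04800364])] [ 0.57652697 -0.05302203] 0.056997720650168254
pot top [ 0.56655721 -0.0092894   0.102     ]
block [array([0.5865, 0.0412]), array([0.5313, 0.0319]), array([0.5844, 0.0486]), array([0.5311, 0.0388])]
tall [array([ 0.6024, -0.0484]), array([ 0.5485, -0.0592])]
boxcorners [array([0.6781, 0.1254]), array([0.4234, 0.07  ]), array([ 0.4636, -0.1402]), array([ 0.7162, -0.0923])]
```

```bash
python3 -c "
from h import *
plan((.559,.043,.215),10.6)"
```

```text
t 2.8 grasp [0.6246 0.0016 0.2956] turn [ 0.03 -0.04  0.06] shift [5.7  5.28 8.06] gap 0.0856 F [ 0.6 -0.1  0.1]
```

carry_out:
  motion:
    - {"jaw":1,"tx":1.9,"ty":1.76,"tz":0,"wx":0,"wy":0,"wz":0}
    - {"jaw":1,"tx":1.9,"ty":1.76,"tz":0,"wx":0,"wy":0,"wz":0}
    - {"jaw":1,"tx":1.9,"ty":1.76,"tz":0,"wx":0,"wy":0,"wz":0}
    - {"jaw":1,"tx":0,"ty":0,"tz":2.6,"wx":0,"wy":0,"wz":0}
    - {"jaw":1,"tx":0,"ty":0,"tz":2.7,"wx":0,"wy":0,"wz":0}
    - {"jaw":1,"tx":0,"ty":0,"tz":2.7,"wx":0,"wy":0,"wz":0}
    - {"jaw":1,"tx":0,"ty":0,"tz":0,"wx":0,"wy":0,"wz":0}
    - {"jaw":1,"tx":0,"ty":0,"tz":0,"wx":0,"wy":0,"wz":0}

```text
clock: 3.8
tcp_pos: [0.5593, 0.043, 0.372]
orientation: [0.001, -0.093, 0.996, -0.0]
wrist_force: [-0.1, -0.2, -0.2]
finger_gap: 0.0854
```

```bash
python3 look.py w3; python3 -c "
from h import *
plan((.559,.043,.178),10.6)"
```

```text
t 3.8 grasp [0.5595 0.043  0.217 ] turn [-0.01  0.09  0.1 ] shift [-5.67 -5.44 -7.8 ] gap 0.0854 F [-0.1 -0.2 -0.2]
t 3.85 grasp [0.5599 0.0428 0.2173] turn [-0.03  0.13  0.09] shift [0.05 0.03 3.93] gap 0.0854 F [-0.2  0.2  0.4]
```

View pics/w3.png

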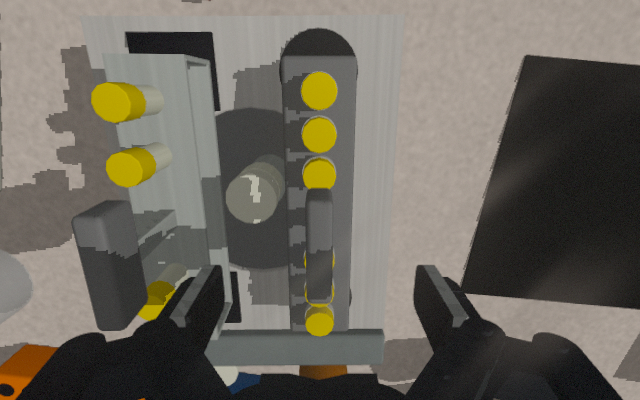

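The bar (col 319) is centred between the fingers (224 and 415) and lines up with the image column. I'll descend and grip.

carry_out:
  motion:
    - {"jaw":1,"tx":0,"ty":0,"tz":1.5,"wx":0,"wy":0,"wz":0}
    - {"jaw":1,"tx":0,"ty":0,"tz":1.5,"wx":0,"wy":0,"wz":0}
    - {"jaw":1,"tx":0,"ty":0,"tz":0.9,"wx":0,"wy":0,"wz":0}
    - {"jaw":0,"tx":0,"ty":0,"tz":0,"wx":0,"wy":0,"wz":0}
    - {"jaw":-0.3,"tx":0,"ty":0,"tz":0,"wx":0,"wy":0,"wz":0}
    - {"jaw":-0.5,"tx":0,"ty":0,"tz":0,"wx":0,"wy":0,"wz":0}
    - {"jaw":-0.7,"tx":0,"ty":0,"tz":0,"wx":0,"wy":0,"wz":0}
    - {"jaw":-1,"tx":0,"ty":0,"tz":0,"wx":0,"wy":0,"wz":0}
    - {"jaw":-1,"tx":0,"ty":0,"tz":0,"wx":0,"wy":0,"wz":0}
    - {"jaw":-1,"tx":0,"ty":0,"tz":0,"wx":0,"wy":0,"wz":0}
  force: 60

```text
clock: 5.1
tcp_pos: [0.5595, 0.0423, 0.3321]
orientation: [0.0, -0.093, 0.996, -0.0]
wrist_force: [0.8, -0.2, 3.4]
finger_gap: 0.0131
```

```bash
python3 look.py w4; python3 -c "
from h import *
plan((.559,.043,.178),10.6)"
```

```text
t 5.1 grasp [0.5597 0.0423 0.1771] turn [-0.01  0.05  0.03] shift [ -5.66  -5.36 -11.79] gap 0.0131 F [ 0.8 -0.2  3.4]
t 5.15 grasp [0.5597 0.0423 0.1771] turn [-0.01  0.05  0.04] shift [ 0.04  0.08 -0.09] gap 0.0133 F [0.2 0.  3.1]
```

View pics/w4.png

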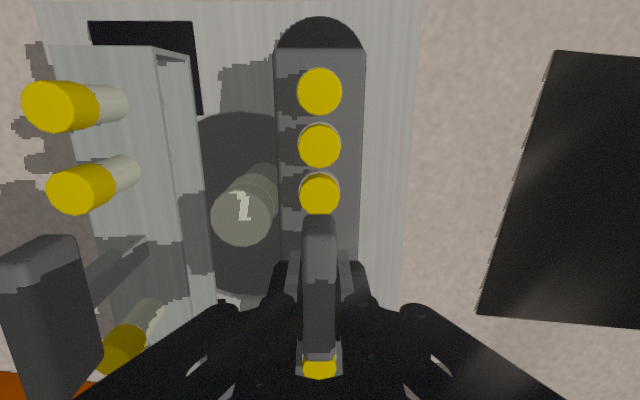

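carry_out:
  motion:
    - {"jaw":-1,"tx":0,"ty":0,"tz":-0.5,"wx":0,"wy":0,"wz":0}
    - {"jaw":-1,"tx":0,"ty":0,"tz":-1,"wx":0,"wy":0,"wz":0}
    - {"jaw":-1,"tx":0,"ty":0,"tz":-2,"wx":0,"wy":0,"wz":0}
    - {"jaw":-1,"tx":0,"ty":0,"tz":-2.5,"wx":0,"wy":0,"wz":0}
    - {"jaw":-1,"tx":0,"ty":0,"tz":-2,"wx":0,"wy":0,"wz":1.3}
    - {"jaw":-1,"tx":0,"ty":0,"tz":-1,"wx":0,"wy":0,"wz":2}
    - {"jaw":-1,"tx":0,"ty":0,"tz":0,"wx":0,"wy":0,"wz":2}
    - {"jaw":-1,"tx":0,"ty":0,"tz":0,"wx":0,"wy":0,"wz":0}

```text
clock: 6.15
tcp_pos: [0.5592, 0.0424, 0.4207]
orientation: [-0.001, -0.046, 0.999, 0.0]
wrist_force: [0.4, 0.0, -2.2]
finger_gap: 0.0133
```

```bash
python3 -c "
from h import *
plan((.53,.395,.115),5.3)"
```

```text
t 6.15 grasp [0.5589 0.0424 0.2657] turn [ 0.02 -0.09  0.02] shift [-0.35 35.38 15.07] gap 0.0133 F [ 0.4  0.  -2.2]
```

carry_out:
  motion:
    - {"jaw":-1,"tx":0,"ty":2,"tz":0,"wx":0,"wy":0,"wz":0}
    - {"jaw":-1,"tx":-0.1,"ty":3,"tz":0,"wx":0,"wy":0,"wz":0}
    - {"jaw":-1,"tx":-0.1,"ty":3.8,"tz":0,"wx":0,"wy":0,"wz":0}
    - {"jaw":-1,"tx":-0.1,"ty":3.8,"tz":0,"wx":0,"wy":0,"wz":0}
    - {"jaw":-1,"tx":0,"ty":3.8,"tz":0,"wx":0,"wy":0,"wz":0}
    - {"jaw":-1,"tx":0,"ty":3.8,"tz":0,"wx":0,"wy":0,"wz":0}
    - {"jaw":-1,"tx":0,"ty":3.8,"tz":1,"wx":0,"wy":0,"wz":0}
    - {"jaw":-1,"tx":0,"ty":3.8,"tz":2,"wx":0,"wy":0,"wz":0}
    - {"jaw":-1,"tx":0,"ty":3.8,"tz":2.5,"wx":0,"wy":0,"wz":0}
    - {"jaw":-1,"tx":0,"ty":2.4,"tz":3,"wx":0,"wy":0,"wz":0}
    - {"jaw":-1,"tx":0,"ty":1.4,"tz":2.5,"wx":0,"wy":0,"wz":0}
    - {"jaw":-1,"tx":0,"ty":0,"tz":2.5,"wx":0,"wy":0,"wz":0}
    - {"jaw":-1,"tx":0,"ty":0,"tz":1.5,"wx":0,"wy":0,"wz":0}
    - {"jaw":-1,"tx":0,"ty":0,"tz":0,"wx":0,"wy":0,"wz":0}
    - {"jaw":-1,"tx":0,"ty":0,"tz":0,"wx":0,"wy":0,"wz":0}

```text
clock: 8.02
tcp_pos: [0.5298, 0.3952, 0.2727]
orientation: [0.001, -0.046, 0.999, 0.0]
wrist_force: [0.4, 0.7, -2.5]
finger_gap: 0.0128
```

```bash
python3 look.py w5; python3 -c "
from h import *
plan((.53,.395,.092),5.3)"
```

```text
t 8.03 grasp [0.53   0.3954 0.1177] turn [ 0.04  0.08 -5.27] shift [ -2.09 -40.6  -17.73] gap 0.0128 F [ 0.4  0.7 -2.5]
t 8.07 grasp [0.5303 0.3954 0.1181] turn [0.06 0.12 0.02] shift [-0.   -0.02  2.61] gap 0.0132 F [-0.   0.8 -2. ]
```

View pics/w5.png

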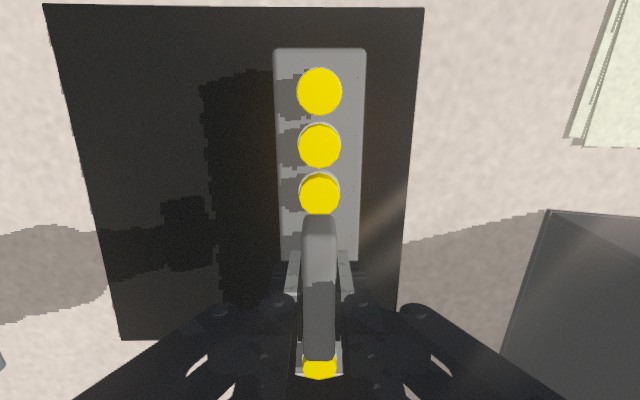

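The block rack is over the right part of the mat and square to it. I'll lower it gently.

carry_out:
  motion:
    - {"jaw":-1,"tx":0,"ty":0,"tz":1,"wx":0,"wy":0,"wz":0}
    - {"jaw":-1,"tx":0,"ty":0,"tz":0.8,"wx":0,"wy":0,"wz":0}
    - {"jaw":-1,"tx":0,"ty":0,"tz":0.4,"wx":0,"wy":0,"wz":0}
    - {"jaw":-1,"tx":0,"ty":0,"tz":0.15,"wx":0,"wy":0,"wz":0}
    - {"jaw":-1,"tx":0,"ty":0,"tz":0,"wx":0,"wy":0,"wz":0}
    - {"jaw":-1,"tx":0,"ty":0,"tz":0,"wx":0,"wy":0,"wz":0}

```text
clock: 8.82
tcp_pos: [0.5296, 0.3952, 0.2485]
orientation: [0.0, -0.047, 0.999, 0.0]
wrist_force: [-0.6, 0.3, -2.2]
finger_gap: 0.013
```

```bash
python3 -c "
from h import *
plan((.53,.395,.092),5.3)"
```

```text
t 8.82 grasp [0.5296 0.3952 0.0935] turn [0.01 0.02 0.04] shift [-0.04 -0.02  0.15] gap 0.013 F [-0.6  0.3 -2.2]
```

carry_out:
  motion:
    - {"jaw":-1,"tx":0,"ty":0,"tz":0.1,"wx":0,"wy":0,"wz":0}
    - {"jaw":-1,"tx":0,"ty":0,"tz":0.1,"wx":0,"wy":0,"wz":0}
    - {"jaw":-1,"tx":0,"ty":0,"tz":0,"wx":0,"wy":0,"wz":0}
    - {"jaw":-1,"tx":0,"ty":0,"tz":0,"wx":0,"wy":0,"wz":0}

```text
clock: 9.32
tcp_pos: [0.5295, 0.3953, 0.2472]
orientation: [0.0, -0.047, 0.999, 0.0]
wrist_force: [-2.1, -0.6, 5.7]
finger_gap: 0.0133
```

carry_out:
  motion:
    - {"jaw":-0.5,"tx":0,"ty":0,"tz":0,"wx":0,"wy":0,"wz":0}
    - {"jaw":0.2,"tx":0,"ty":0,"tz":0,"wx":0,"wy":0,"wz":0}
    - {"jaw":1,"tx":0,"ty":0,"tz":0,"wx":0,"wy":0,"wz":0}
    - {"jaw":1,"tx":0,"ty":0,"tz":0,"wx":0,"wy":0,"wz":0}
    - {"jaw":1,"tx":0,"ty":0,"tz":0,"wx":0,"wy":0,"wz":0}
    - {"jaw":1,"tx":0,"ty":0,"tz":-2,"wx":0,"wy":0,"wz":0}
    - {"jaw":1,"tx":0,"ty":0,"tz":-4,"wx":0,"wy":0,"wz":0}
    - {"jaw":1,"tx":0,"ty":0,"tz":-5,"wx":0,"wy":0,"wz":0}
    - {"jaw":1,"tx":0,"ty":0,"tz":-4,"wx":0,"wy":0,"wz":-2.5}
    - {"jaw":1,"tx":0,"ty":0,"tz":0,"wx":0,"wy":0,"wz":-2.8}

```text
clock: 10.58
tcp_pos: [0.5301, 0.3955, 0.4011]
orientation: [0.004, -0.093, 0.996, 0.002]
wrist_force: [0.0, 0.5, 0.0]
finger_gap: 0.085
```

```bash
python3 -c "
from h import *
plan((.577,-.0545,.24),10.6)
t=eyes.read_camera('scene'); cv2.imwrite('pics/s2.png',t)"
```

```text
t 10.57 grasp [0.5312 0.3961 0.2461] turn [0.16 0.44 0.13] shift [  3.67 -45.09   0.61] gap 0.085 F [0.  0.5 0. ]
```

View pics/s2.png

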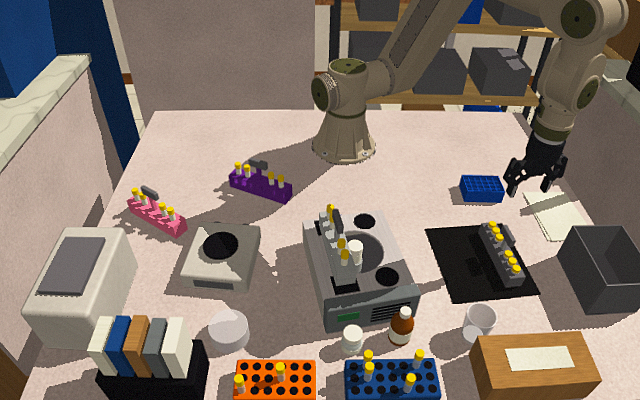

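The block rack stands on the mat and its round pads are now clear. Next is the tall rack.

carry_out:
  motion:
    - {"jaw":1,"tx":0.4,"ty":-3,"tz":0,"wx":0,"wy":0,"wz":0}
    - {"jaw":1,"tx":0.4,"ty":-5,"tz":0,"wx":0,"wy":0,"wz":0}
    - {"jaw":1,"tx":0.4,"ty":-5,"tz":0,"wx":0,"wy":0,"wz":0}
    - {"jaw":1,"tx":0.4,"ty":-5,"tz":0,"wx":0,"wy":0,"wz":0}
    - {"jaw":1,"tx":0.4,"ty":-5,"tz":0,"wx":0,"wy":0,"wz":0}
    - {"jaw":1,"tx":0.4,"ty":-5,"tz":0,"wx":0,"wy":0,"wz":0}
    - {"jaw":1,"tx":0.4,"ty":-5,"tz":0,"wx":0,"wy":0,"wz":0}
    - {"jaw":1,"tx":0.4,"ty":-5,"tz":0,"wx":0,"wy":0,"wz":0}
    - {"jaw":1,"tx":0.4,"ty":-5,"tz":0,"wx":0,"wy":0,"wz":0}
    - {"jaw":1,"tx":0.1,"ty":-2.1,"tz":0,"wx":0,"wy":0,"wz":0}
    - {"jaw":1,"tx":0,"ty":0,"tz":0.5,"wx":0,"wy":0,"wz":0}
    - {"jaw":1,"tx":0,"ty":0,"tz":0,"wx":0,"wy":0,"wz":0}

```text
clock: 12.12
tcp_pos: [0.576, -0.054, 0.3903]
orientation: [-0.001, -0.093, 0.996, 0.001]
wrist_force: [0.1, 0.3, 1.1]
finger_gap: 0.085
```

```bash
python3 look.py w6; python3 -c "
from h import *
plan((.577,-.0545,.2),10.6)"
```

```text
t 12.12 grasp [ 0.5757 -0.0538  0.2353] turn [ 0.08 -0.08  0.08] shift [-5.81  4.41 -5.97] gap 0.085 F [0.1 0.3 1.1]
t 12.18 grasp [ 0.5759 -0.0536  0.2357] turn [ 0.06 -0.06  0.12] shift [-0.08 -0.1   3.57] gap 0.0854 F [ 0.5 -0.2 -0.3]
```

View pics/w6.png

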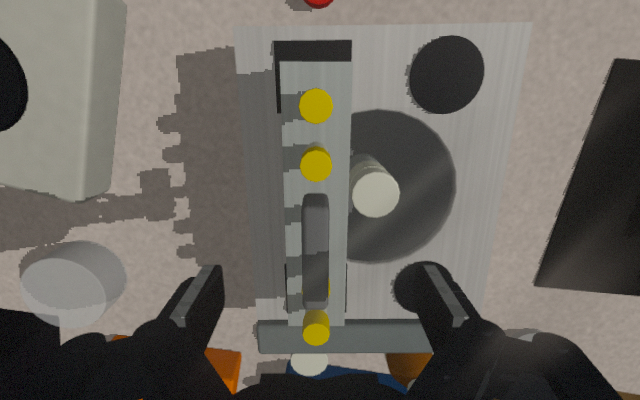

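The tall bar sits at col 315.5 and the finger midline is at 319.5, so I need about -1.7 mm in tool y before descending.

carry_out:
  motion:
    - {"jaw":1,"tx":-0.1,"ty":-0.17,"tz":0.7,"wx":0,"wy":0,"wz":0}
    - {"jaw":1,"tx":0,"ty":0,"tz":1.5,"wx":0,"wy":0,"wz":0}
    - {"jaw":1,"tx":0,"ty":0,"tz":1.4,"wx":0,"wy":0,"wz":0}
    - {"jaw":0,"tx":0,"ty":0,"tz":0,"wx":0,"wy":0,"wz":0}
    - {"jaw":-0.3,"tx":0,"ty":0,"tz":0,"wx":0,"wy":0,"wz":0}
    - {"jaw":-0.5,"tx":0,"ty":0,"tz":0,"wx":0,"wy":0,"wz":0}
    - {"jaw":-0.7,"tx":0,"ty":0,"tz":0,"wx":0,"wy":0,"wz":0}
    - {"jaw":-1,"tx":0,"ty":0,"tz":0,"wx":0,"wy":0,"wz":0}
    - {"jaw":-1,"tx":0,"ty":0,"tz":0,"wx":0,"wy":0,"wz":0}
    - {"jaw":-1,"tx":0,"ty":0,"tz":0,"wx":0,"wy":0,"wz":0}
  force: 60

```text
clock: 13.42
tcp_pos: [0.5777, -0.0564, 0.3557]
orientation: [0.0, -0.093, 0.996, 0.0]
wrist_force: [-1.2, 2.0, 4.5]
finger_gap: 0.0131
```

```bash
python3 look.py w7; python3 -c "
from h import *
plan((.577,-.0545,.2),10.6)"
```

```text
t 13.43 grasp [ 0.5779 -0.0563  0.2007] turn [0.   0.06 0.05] shift [-5.68  4.67 -9.43] gap 0.0131 F [-1.2  2.   4.5]
t 13.47 grasp [ 0.5779 -0.0563  0.2007] turn [0.   0.05 0.05] shift [0.04 0.2  0.07] gap 0.0129 F [-1.   2.8  5.6]
```

View pics/w7.png

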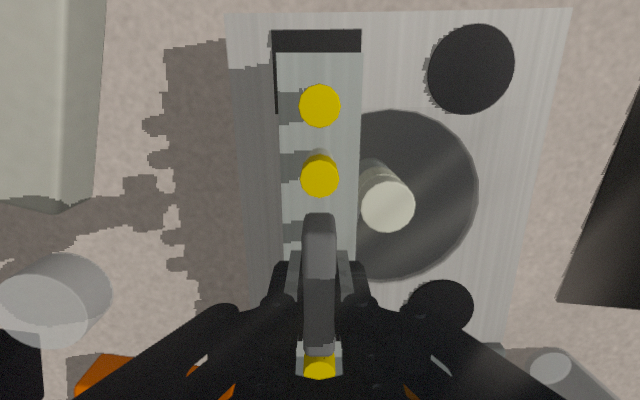

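Gripped. In this view the tall rack sits about 2 mm to +y of its pad, which I'll check from the bare pads later. Lifting now.

carry_out:
  motion:
    - {"jaw":-1,"tx":0,"ty":0,"tz":-0.5,"wx":0,"wy":0,"wz":0}
    - {"jaw":-1,"tx":0,"ty":0,"tz":-1,"wx":0,"wy":0,"wz":0}
    - {"jaw":-1,"tx":0,"ty":0,"tz":-2,"wx":0,"wy":0,"wz":0}
    - {"jaw":-1,"tx":0,"ty":0,"tz":-2.5,"wx":0,"wy":0,"wz":0}
    - {"jaw":-1,"tx":0,"ty":0,"tz":-2,"wx":0,"wy":0,"wz":1.3}
    - {"jaw":-1,"tx":0,"ty":0,"tz":-1,"wx":0,"wy":0,"wz":2}
    - {"jaw":-1,"tx":0,"ty":0,"tz":0,"wx":0,"wy":0,"wz":2}
    - {"jaw":-1,"tx":0,"ty":0,"tz":0,"wx":0,"wy":0,"wz":0}

```text
clock: 14.48
tcp_pos: [0.5775, -0.0565, 0.4442]
orientation: [-0.001, -0.046, 0.999, 0.0]
wrist_force: [-1.0, -0.2, -3.5]
finger_gap: 0.0128
```

```bash
python3 -c "
from h import *
plan((.54,.285,.14),5.3)"
```

```text
t 14.47 grasp [ 0.5773 -0.0564  0.2892] turn [ 0.03 -0.09  0.01] shift [ 0.58 34.35 14.92] gap 0.0128 F [-1.  -0.2 -3.5]
```

carry_out:
  motion:
    - {"jaw":-1,"tx":0.1,"ty":2,"tz":0,"wx":0,"wy":0,"wz":0}
    - {"jaw":-1,"tx":0.1,"ty":3,"tz":0,"wx":0,"wy":0,"wz":0}
    - {"jaw":-1,"tx":0.1,"ty":3.8,"tz":0,"wx":0,"wy":0,"wz":0}
    - {"jaw":-1,"tx":0.1,"ty":3.8,"tz":0,"wx":0,"wy":0,"wz":0}
    - {"jaw":-1,"tx":0.1,"ty":3.8,"tz":0,"wx":0,"wy":0,"wz":0}
    - {"jaw":-1,"tx":0.1,"ty":3.8,"tz":0,"wx":0,"wy":0,"wz":0}
    - {"jaw":-1,"tx":0,"ty":3.8,"tz":0,"wx":0,"wy":0,"wz":0}
    - {"jaw":-1,"tx":0,"ty":3.8,"tz":1,"wx":0,"wy":0,"wz":0}
    - {"jaw":-1,"tx":0,"ty":3.4,"tz":2.4,"wx":0,"wy":0,"wz":0}
    - {"jaw":-1,"tx":0,"ty":2,"tz":3,"wx":0,"wy":0,"wz":0}
    - {"jaw":-1,"tx":0,"ty":1.15,"tz":3,"wx":0,"wy":0,"wz":0}
    - {"jaw":-1,"tx":0,"ty":0,"tz":3,"wx":0,"wy":0,"wz":0}
    - {"jaw":-1,"tx":0,"ty":0,"tz":2.5,"wx":0,"wy":0,"wz":0}
    - {"jaw":-1,"tx":0,"ty":0,"tz":0,"wx":0,"wy":0,"wz":0}
    - {"jaw":-1,"tx":0,"ty":0,"tz":0,"wx":0,"wy":0,"wz":0}

```text
clock: 16.35
tcp_pos: [0.5396, 0.2854, 0.297]
orientation: [0.0, -0.047, 0.999, 0.0]
wrist_force: [0.2, 0.2, -2.4]
finger_gap: 0.013
```

```bash
python3 look.py w8; python3 -c "
from h import *
plan((.54,.285,.1157),5.3)"
```

```text
t 16.35 grasp [0.5397 0.2855 0.142 ] turn [ 0.02  0.03 -5.24] shift [ -3.14 -29.63 -15.3 ] gap 0.013 F [ 0.2  0.2 -2.4]
t 16.4 grasp [0.5402 0.2855 0.1425] turn [0.04 0.11 0.06] shift [-0.   -0.04  2.68] gap 0.0131 F [ 0.3  0.4 -2.4]
```

View pics/w8.png

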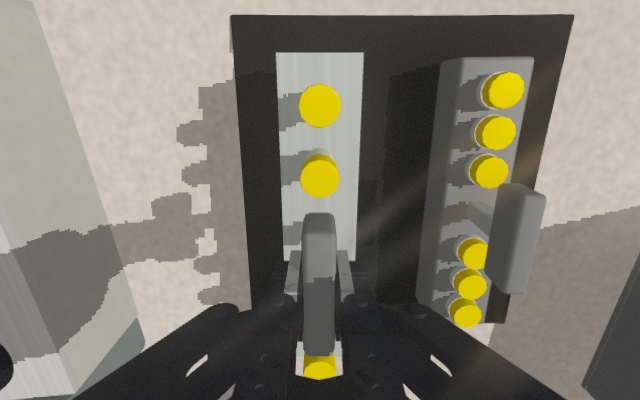

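The tall rack hovers over the mat, clear of the block rack. I'll lower it.

carry_out:
  motion:
    - {"jaw":-1,"tx":0,"ty":0,"tz":1,"wx":0,"wy":0,"wz":0}
    - {"jaw":-1,"tx":0,"ty":0,"tz":0.8,"wx":0,"wy":0,"wz":0}
    - {"jaw":-1,"tx":0,"ty":0,"tz":0.4,"wx":0,"wy":0,"wz":0}
    - {"jaw":-1,"tx":0,"ty":0,"tz":0.2,"wx":0,"wy":0,"wz":0}
    - {"jaw":-1,"tx":0,"ty":0,"tz":0.1,"wx":0,"wy":0,"wz":0}
    - {"jaw":-1,"tx":0,"ty":0,"tz":0.1,"wx":0,"wy":0,"wz":0}
    - {"jaw":-1,"tx":0,"ty":0,"tz":0,"wx":0,"wy":0,"wz":0}
    - {"jaw":-1,"tx":0,"ty":0,"tz":0,"wx":0,"wy":0,"wz":0}

```text
clock: 17.4
tcp_pos: [0.5397, 0.285, 0.2707]
orientation: [0.0, -0.047, 0.999, 0.0]
wrist_force: [-1.6, 0.0, 1.7]
finger_gap: 0.0128
```

carry_out:
  motion:
    - {"jaw":-0.5,"tx":0,"ty":0,"tz":0,"wx":0,"wy":0,"wz":0}
    - {"jaw":0.2,"tx":0,"ty":0,"tz":0,"wx":0,"wy":0,"wz":0}
    - {"jaw":0.5,"tx":0,"ty":0,"tz":0,"wx":0,"wy":0,"wz":0}
    - {"jaw":0.5,"tx":0,"ty":0,"tz":0,"wx":0,"wy":0,"wz":0}
    - {"jaw":0.5,"tx":0,"ty":0,"tz":0,"wx":0,"wy":0,"wz":0}
    - {"jaw":0.5,"tx":0,"ty":0,"tz":-2,"wx":0,"wy":0,"wz":0}
    - {"jaw":0.5,"tx":0,"ty":0,"tz":-4,"wx":0,"wy":0,"wz":0}
    - {"jaw":1,"tx":0,"ty":0,"tz":-5,"wx":0,"wy":0,"wz":0}
    - {"jaw":1,"tx":0,"ty":0,"tz":-4,"wx":0,"wy":0,"wz":-2.5}
    - {"jaw":1,"tx":0,"ty":0,"tz":0,"wx":0,"wy":0,"wz":-2.8}

```text
clock: 18.65
tcp_pos: [0.5404, 0.2852, 0.4247]
orientation: [0.004, -0.094, 0.996, 0.001]
wrist_force: [-0.0, -0.4, -0.4]
finger_gap: 0.0857
```

```bash
python3 -c "
from h import *
plan((.625,.0,.45),10.6,tcp=True)"
```

```text
t 18.65 grasp [0.5415 0.2857 0.2697] turn [0.08 0.44 0.13] shift [ -3.07 -29.59  -2.53] gap 0.0857 F [-0.  -0.4 -0.4]
```

carry_out:
  motion:
    - {"jaw":1,"tx":-0.5,"ty":-3,"tz":-0.5,"wx":0,"wy":0,"wz":0}
    - {"jaw":1,"tx":-0.5,"ty":-5,"tz":-0.5,"wx":0,"wy":0,"wz":0}
    - {"jaw":1,"tx":-0.5,"ty":-5,"tz":-0.5,"wx":0,"wy":0,"wz":0}
    - {"jaw":1,"tx":-0.5,"ty":-5,"tz":-0.5,"wx":0,"wy":0,"wz":0}
    - {"jaw":1,"tx":-0.5,"ty":-5,"tz":-0.5,"wx":0,"wy":0,"wz":0}
    - {"jaw":1,"tx":-0.5,"ty":-4,"tz":0,"wx":0,"wy":0,"wz":0}
    - {"jaw":1,"tx":0,"ty":-2.6,"tz":0,"wx":0,"wy":0,"wz":0}
    - {"jaw":1,"tx":0,"ty":0,"tz":0,"wx":0,"wy":0,"wz":0}
    - {"jaw":1,"tx":0,"ty":0,"tz":0,"wx":0,"wy":0,"wz":0}

```text
clock: 19.77
tcp_pos: [0.6237, -0.0, 0.4451]
orientation: [-0.0, -0.093, 0.996, 0.0]
wrist_force: [-0.3, 0.1, -0.3]
finger_gap: 0.0851
```

```bash
python3 look.py w9; python3 -c "
from h import *
t=eyes.read_camera('top'); cv2.imwrite('pics/top2.png',t); c=cv2.convertScaleAbs(t[85:215,130:345],alpha=1.6); cv2.imwrite('pics/top2z.png',cv2.resize(c,None,fx=3.7,fy=3.7,interpolation=2))"
```

```text
t 19.77 grasp [6.237e-01 1.000e-04 2.901e-01] turn [ 0.03 -0.01  0.04] shift [-0.13 -0.02 -0.49] gap 0.0851 F [-0.3  0.1 -0.3]
```

View pics/w9.png

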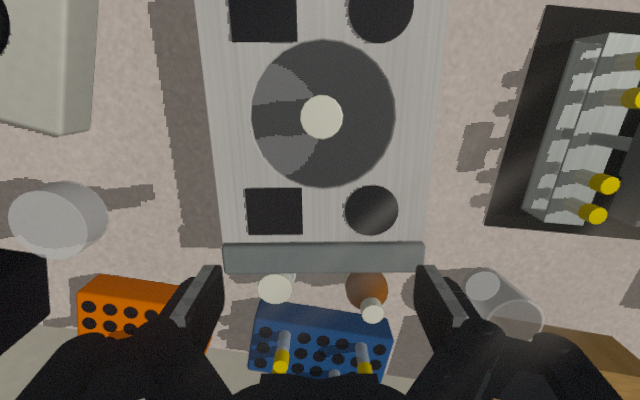

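View pics/top2z.png

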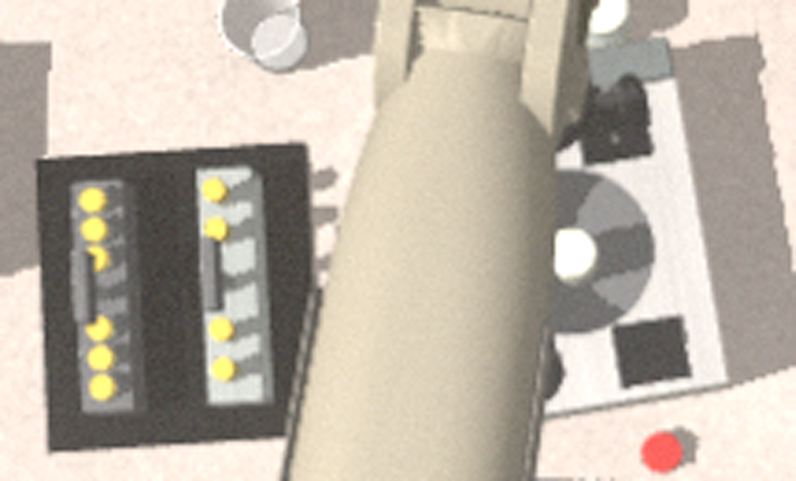

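Both racks stand on the mat, both pad pairs are bare, and the pot is at (321,117). Now I'll measure the seats and the pot.

```bash
cat > m3.py <<'E'
from h import *
import pickle
im=cv2.imread("pics/w9.png"); c=pickle.load(open("w9.pkl","rb"))
g=cv2.cvtColor(im,cv2.COLOR_BGR2GRAY)
print("vals",g[20,265],g[20,380],g[212,275],g[212,371],g[150,320],g[90,380],g[215,330])
b=(g<48).astype(np.uint8)*255; b[240:]=0; b[:,:215]=0;b[:,440:]=0
cs=[k for k in cv2.findContours(b,0,cv2.CHAIN_APPROX_NONE)[0] if cv2.contourArea(k)>800]
for k in cs:
    x,y,w,h=cv2.boundingRect(k); 
    W=np.array([onz("w",p[0]+0.0,.088,c)[:2] for p in k])
    A=np.radians(10.6); ex=np.array([np.cos(A),np.sin(A)]); ey=np.array([-np.sin(A),np.cos(A)])
    u,v=W@ex,W@ey
    in_=k[:,0,1]>2
    (cx,cy),r=cv2.minEnclosingCircle(W.astype(np.float32))
    rc=cv2.minAreaRect((W*1000).astype(np.float32))
    print((x,y,w,h),"u",u.min().round(4),u.max().round(4),"v",v.min().round(4),v.max().round(4),"mid",((u.min()+u.max())/2).round(4),((v.min()+v.max())/2).round(4),"circ",cx,cy,r,"rect",rc)
# pot
w=(g>150).astype(np.uint8)*255; w[:80]=0;w[160:]=0;w[:,:290]=0;w[:,355:]=0
k=max(cv2.findContours(w,0,1)[0],key=cv2.contourArea); (x,y),r=cv2.minEnclosingCircle(k); M=cv2.moments(k); print("pot",x,y,r,M["m10"]/M["m00"],M["m01"]/M["m00"],onz("w",(x,y),.102,c))
A=np.radians(10.6); ex=np.array([np.cos(A),np.sin(A)]); ey=np.array([-np.sin(A),np.cos(A)])
for n,p in (("block",(.5597,.0423)),("tall",(.5779,-.0563)),("pot",onz("w",(x,y),.102,c)[:2])): print(n,"uv",np.array(p)@ex,np.array(p)@ey)
E
python3 m3.py
```

```text
vals 36 37 38 56 62 66 155
(245, 188, 57, 46) u 0.628 0.6785 v -0.1899 -0.1325 mid 0.6532 -0.1612 circ 0.6723079085350037 -0.038464196026325226 0.037662483751773834 rect ((671.7283935546875, -38.295753479003906), (50.465599060058594, 57.46061325073242), 10.584602355957031)
(345, 186, 45, 40) u 0.6259 0.6692 v -0.0866 -0.0417 mid 0.6475 -0.0641 circ 0.649925172328949 0.05870533734560013 0.02651364915072918 rect ((644.2515869140625, 50.334632873535156), (26.77289581298828, 52.860347747802734), 55.75039291381836)
(349, 0, 64, 43) u 0.4601 0.4925 v -0.088 -0.0337 mid 0.4763 -0.0608 circ 0.4691600799560547 0.025868600234389305 0.027305444702506065 rect ((479.42596435546875, 27.77704620361328), (32.34806823730469, 54.33653259277344), 10.334238052368164)
(229, 0, 68, 42) u 0.46 0.4918 v -0.1913 -0.1341 mid 0.4759 -0.1627 circ 0.49738556146621704 -0.07274039089679718 0.03186371549963951 rect ((497.6928405761719, -72.38569641113281), (31.568416595458984, 57.04290008544922), 10.77798843383789)
pot 321.3076171875 116.47138214111328 21.59514045715332 321.2868672046955 116.48936170212765 [ 0.56661196 -0.0076236   0.102     ]
block uv 0.5579300570499236 -0.06137940566891333
tall uv 0.5576818772340312 -0.1616447456762109
pot uv 0.5555405510979649 -0.11172253634758991
```

Run:
```python
from h import *
import pickle
im=cv2.imread("pics/w9.png"); c=pickle.load(open("w9.pkl","rb")); g=cv2.cvtColor(im,cv2.COLOR_BGR2GRAY)
A=np.radians(10.6); ex=np.array([np.cos(A),np.sin(A)]); ey=np.array([-np.sin(A),np.cos(A)])
b=(g<95).astype(np.uint8)*255; m=np.zeros_like(b); m[178:242,338:405]=b[178:242,338:405]; m2=np.zeros_like(b); m2[0:46,340:420]=b[0:46,340:420]
for mm in (m,m2):
    k=max(cv2.findContours(mm,0,cv2.CHAIN_APPROX_NONE)[0],key=cv2.contourArea); W=np.array([onz("w",p[0]+0.,.088,c)[:2] for p in k]); 
    ok=(k[:,0,1]>2)&(k[:,0,1]<241); W=W[ok]
    S=np.c_[2*W,np.ones(len(W))]; s=np.linalg.lstsq(S,(W**2).sum(1),rcond=None)[0]; print(cv2.boundingRect(k),s[:2],np.sqrt(s[2]+s[:2]@s[:2]),"uv",s[:2]@ex,s[:2]@ey)
plan((.567,-.008,.14),10.6)
```

```text
(344, 185, 54, 51) [0.65245451 0.06149829] 0.027690647766263513 uv 0.6526332926365556 -0.05957104732390862
(348, 0, 66, 43) [0.46840218 0.02535928] 0.02791116189408366 uv 0.4650739346285067 -0.06123667943116699
t 19.88 grasp [0.6236 0.0007 0.2903] turn [0.02 0.   0.11] shift [ 5.72  0.19 15.03] gap 0.0852 F [-0.3  0.7 -0.5]
```

carry_out:
  motion:
    - {"jaw":1,"tx":2,"ty":0.1,"tz":0,"wx":0,"wy":0,"wz":0}
    - {"jaw":1,"tx":2,"ty":0.1,"tz":1,"wx":0,"wy":0,"wz":0}
    - {"jaw":1,"tx":1.7,"ty":0,"tz":3,"wx":0,"wy":0,"wz":0}
    - {"jaw":1,"tx":0,"ty":0,"tz":4,"wx":0,"wy":0,"wz":0}
    - {"jaw":1,"tx":0,"ty":0,"tz":4,"wx":0,"wy":0,"wz":0}
    - {"jaw":1,"tx":0,"ty":0,"tz":3,"wx":0,"wy":0,"wz":0}
    - {"jaw":1,"tx":0,"ty":0,"tz":0,"wx":0,"wy":0,"wz":0}
    - {"jaw":1,"tx":0,"ty":0,"tz":0,"wx":0,"wy":0,"wz":0}

```text
clock: 20.88
tcp_pos: [0.5679, -0.0084, 0.2965]
orientation: [0.001, -0.093, 0.996, -0.0]
wrist_force: [-0.6, -1.2, 0.3]
finger_gap: 0.0855
```

```bash
python3 look.py w10; python3 -c "
from h import *
plan((.567,-.008,.082),10.6)"
```

```text
t 20.88 grasp [ 0.5681 -0.0084  0.1415] turn [-0.02  0.09  0.1 ] shift [ -5.77  -0.23 -15.35] gap 0.0855 F [-0.6 -1.2  0.3]
t 20.93 grasp [ 0.5686 -0.0086  0.142 ] turn [-0.05  0.15  0.09] shift [0.1  0.08 6.  ] gap 0.0854 F [ 0.1 -0.4  0.1]
```

View pics/w10.png

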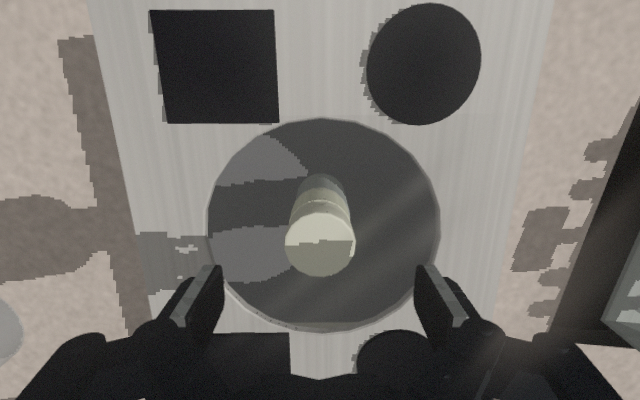

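The pot (320,243) is centred between the fingers. I'll descend into the port and grip gently.

carry_out:
  motion:
    - {"jaw":1,"tx":0.1,"ty":0.03,"tz":1.5,"wx":0,"wy":0,"wz":0}
    - {"jaw":1,"tx":0,"ty":0,"tz":1.5,"wx":0,"wy":0,"wz":0}
    - {"jaw":1,"tx":0,"ty":0,"tz":1.5,"wx":0,"wy":0,"wz":0}
    - {"jaw":1,"tx":0,"ty":0,"tz":1.4,"wx":0,"wy":0,"wz":0}
    - {"jaw":0.5,"tx":0,"ty":0,"tz":0,"wx":0,"wy":0,"wz":0}
    - {"jaw":0.2,"tx":0,"ty":0,"tz":0,"wx":0,"wy":0,"wz":0}
    - {"jaw":0,"tx":0,"ty":0,"tz":0,"wx":0,"wy":0,"wz":0}
    - {"jaw":-0.3,"tx":0,"ty":0,"tz":0,"wx":0,"wy":0,"wz":0}
    - {"jaw":-0.6,"tx":0,"ty":0,"tz":0,"wx":0,"wy":0,"wz":0}
    - {"jaw":-0.6,"tx":0,"ty":0,"tz":0,"wx":0,"wy":0,"wz":0}
  force: 30

```text
clock: 22.18
tcp_pos: [0.5668, -0.0089, 0.2369]
orientation: [0.001, -0.093, 0.996, -0.0]
wrist_force: [-0.2, 0.6, 4.4]
finger_gap: 0.0395
```

```bash
python3 look.py w11; python3 -c "
from h import *
plan((.567,-.008,.082),10.6)"
```

```text
t 22.18 grasp [ 0.567  -0.0089  0.0819] turn [-0.02  0.08  0.04] shift [ -5.89  -0.2  -21.31] gap 0.0395 F [-0.2  0.6  4.4]
t 22.23 grasp [ 0.567  -0.0089  0.0819] turn [-0.02  0.08  0.04] shift [-0.04  0.08 -0.01] gap 0.0391 F [0.2 0.8 5.1]
```

View pics/w11.png

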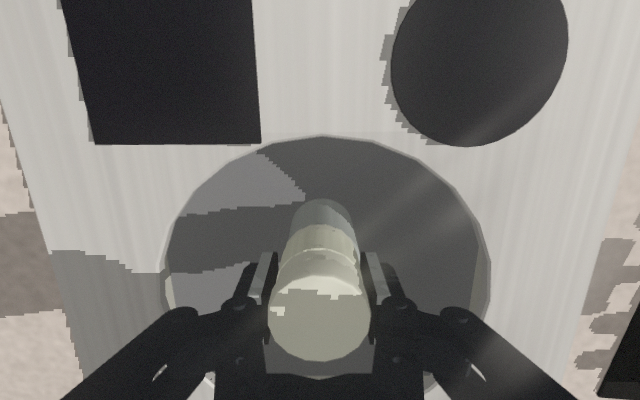

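carry_out:
  motion:
    - {"jaw":-0.6,"tx":0,"ty":0,"tz":-0.5,"wx":0,"wy":0,"wz":0}
    - {"jaw":-0.6,"tx":0,"ty":0,"tz":-1.5,"wx":0,"wy":0,"wz":0}
    - {"jaw":-0.6,"tx":0,"ty":0,"tz":-2.5,"wx":0,"wy":0,"wz":0}
    - {"jaw":-0.6,"tx":0,"ty":0,"tz":-3,"wx":0,"wy":0,"wz":0}
    - {"jaw":-0.6,"tx":0,"ty":0,"tz":-3,"wx":0,"wy":0,"wz":0}
    - {"jaw":-0.6,"tx":0,"ty":0,"tz":-2,"wx":0,"wy":0,"wz":0}
    - {"jaw":-0.6,"tx":0.8,"ty":-2.5,"tz":0,"wx":0,"wy":0,"wz":0}
    - {"jaw":-0.6,"tx":1,"ty":-4,"tz":0,"wx":0,"wy":0,"wz":0}
    - {"jaw":-0.6,"tx":1,"ty":-4,"tz":0,"wx":0,"wy":0,"wz":0}
    - {"jaw":-0.6,"tx":1,"ty":-4,"tz":0,"wx":0,"wy":0,"wz":0}
    - {"jaw":-0.6,"tx":1,"ty":-4,"tz":0,"wx":0,"wy":0,"wz":0}
    - {"jaw":-0.6,"tx":1,"ty":-4,"tz":0,"wx":0,"wy":0,"wz":0}
    - {"jaw":-0.6,"tx":1,"ty":-4,"tz":0,"wx":0,"wy":0,"wz":0}
    - {"jaw":-0.6,"tx":1,"ty":-4,"tz":0,"wx":0,"wy":0,"wz":0}
    - {"jaw":-0.6,"tx":0.9,"ty":-2.5,"tz":0,"wx":0,"wy":0,"wz":0}
    - {"jaw":-0.6,"tx":0,"ty":0,"tz":0,"wx":0,"wy":0,"wz":0}
    - {"jaw":-0.6,"tx":0,"ty":0,"tz":0,"wx":0,"wy":0,"wz":0}

```text
clock: 24.35
tcp_pos: [0.5417, -0.3486, 0.3613]
orientation: [-0.0, -0.093, 0.996, 0.001]
wrist_force: [0.4, 0.6, 0.1]
finger_gap: 0.0392
```

```bash
python3 look.py w12; python3 -c "
from h import *
plan((.5414,-.349,.107),10.6)
t=eyes.read_camera('scene'); cv2.imwrite('pics/s3.png',t)
im=cv2.imread('pics/w12.png'); c=__import__('pickle').load(open('w12.pkl','rb'))
"
```

```text
t 24.35 grasp [ 0.5417 -0.3484  0.2063] turn [ 0.06 -0.01  0.06] shift [-14.6   32.73  -8.87] gap 0.0392 F [0.4 0.6 0.1]
t 24.4 grasp [ 0.5419 -0.3481  0.2063] turn [ 0.04 -0.    0.1 ] shift [ 0.06 -0.07  9.93] gap 0.0393 F [-0.6  0.3 -1.4]
```

View pics/w12.png

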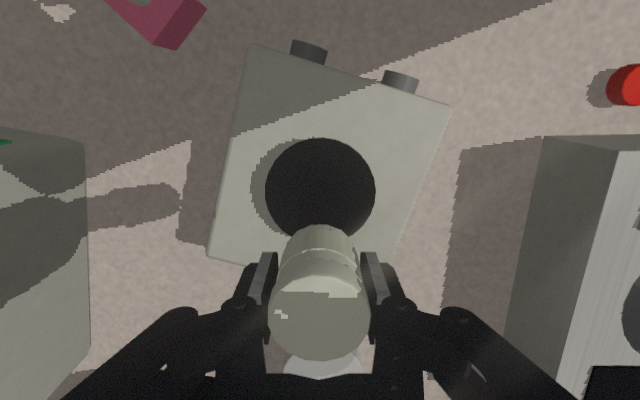

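View pics/s3.png

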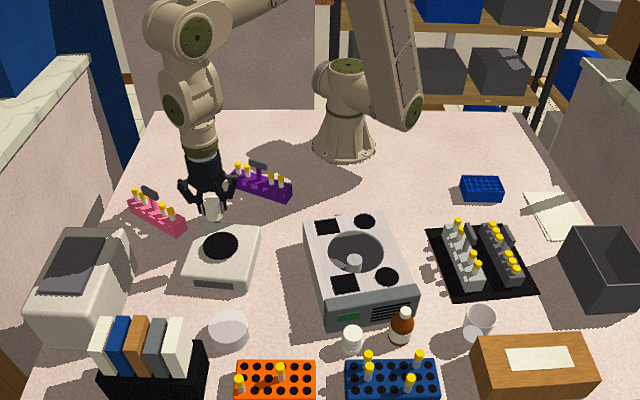

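Run:
```python
from h import *
import pickle
im=cv2.imread("pics/w12.png"); c=pickle.load(open("w12.pkl","rb")); g=cv2.cvtColor(im,cv2.COLOR_BGR2GRAY)
m=np.zeros_like(g); m[125:245,255:390]=(g[125:245,255:390]<60)*255
k=max(cv2.findContours(m,0,cv2.CHAIN_APPROX_NONE)[0],key=cv2.contourArea)[:,0]
k=k[(k[:,1]<215)]
W=np.array([onz("w",p+0.,.075,c)[:2] for p in k]); s=np.linalg.lstsq(np.c_[2*W,np.ones(len(W))],(W**2).sum(1),rcond=None)[0]
print(len(k),s[:2],np.sqrt(s[2]+s[:2]@s[:2]))
```

```text
198 [ 0.53989557 -0.34751325] 0.04406288616104813
```

The plate centre from the wrist agrees with the top view within 2 mm. Lowering.

carry_out:
  motion:
    - {"jaw":-0.6,"tx":0.1,"ty":0,"tz":2,"wx":0,"wy":0,"wz":0}
    - {"jaw":-0.6,"tx":0,"ty":0,"tz":2.5,"wx":0,"wy":0,"wz":0}
    - {"jaw":-0.6,"tx":0,"ty":0,"tz":2.5,"wx":0,"wy":0,"wz":0}
    - {"jaw":-0.6,"tx":0,"ty":0,"tz":1.5,"wx":0,"wy":0,"wz":0}
    - {"jaw":-0.6,"tx":0,"ty":0,"tz":0.8,"wx":0,"wy":0,"wz":0}
    - {"jaw":-0.6,"tx":0,"ty":0,"tz":0.4,"wx":0,"wy":0,"wz":0}
    - {"jaw":-0.6,"tx":0,"ty":0,"tz":0,"wx":0,"wy":0,"wz":0}
    - {"jaw":-0.6,"tx":0,"ty":0,"tz":0,"wx":0,"wy":0,"wz":0}

```text
clock: 25.45
tcp_pos: [0.5411, -0.3497, 0.265]
orientation: [0.001, -0.093, 0.996, -0.0]
wrist_force: [-0.8, -0.0, -0.7]
finger_gap: 0.039
```

```bash
python3 -c "
from h import *
plan((.5407,-.3483,.105),10.6)"
```

```text
t 25.45 grasp [ 0.5413 -0.3498  0.11  ] turn [-0.06  0.05  0.03] shift [0.01 0.14 0.5 ] gap 0.039 F [-0.8 -0.  -0.7]
```

carry_out:
  motion:
    - {"jaw":-0.6,"tx":0,"ty":0.1,"tz":0.2,"wx":0,"wy":0,"wz":0}
    - {"jaw":-0.6,"tx":0,"ty":0,"tz":0.15,"wx":0,"wy":0,"wz":0}
    - {"jaw":-0.6,"tx":0,"ty":0,"tz":0.1,"wx":0,"wy":0,"wz":0}
    - {"jaw":-0.6,"tx":0,"ty":0,"tz":0.05,"wx":0,"wy":0,"wz":0}
    - {"jaw":-0.6,"tx":0,"ty":0,"tz":0,"wx":0,"wy":0,"wz":0}
    - {"jaw":-0.6,"tx":0,"ty":0,"tz":0,"wx":0,"wy":0,"wz":0}

```text
clock: 26.2
tcp_pos: [0.5407, -0.3483, 0.26]
orientation: [0.0, -0.093, 0.996, -0.0]
wrist_force: [-1.2, 2.2, 6.0]
finger_gap: 0.0389
```

carry_out:
  motion:
    - {"jaw":-0.1,"tx":0,"ty":0,"tz":0,"wx":0,"wy":0,"wz":0}
    - {"jaw":0.1,"tx":0,"ty":0,"tz":0,"wx":0,"wy":0,"wz":0}
    - {"jaw":0.4,"tx":0,"ty":0,"tz":0,"wx":0,"wy":0,"wz":0}
    - {"jaw":0.8,"tx":0,"ty":0,"tz":0,"wx":0,"wy":0,"wz":0}
    - {"jaw":1,"tx":0,"ty":0,"tz":0,"wx":0,"wy":0,"wz":0}
    - {"jaw":1,"tx":0,"ty":0,"tz":0,"wx":0,"wy":0,"wz":0}
    - {"jaw":1,"tx":0,"ty":0,"tz":-2,"wx":0,"wy":0,"wz":0}
    - {"jaw":1,"tx":0,"ty":0,"tz":-4,"wx":0,"wy":0,"wz":0}
    - {"jaw":1,"tx":0,"ty":0,"tz":-5,"wx":0,"wy":0,"wz":0}
    - {"jaw":1,"tx":0,"ty":0,"tz":-4,"wx":0,"wy":0,"wz":0}
    - {"jaw":1,"tx":0,"ty":0,"tz":-2,"wx":0,"wy":0,"wz":0}
    - {"jaw":1,"tx":0,"ty":0,"tz":0,"wx":0,"wy":0,"wz":0}

```text
clock: 27.7
tcp_pos: [0.5409, -0.3487, 0.4312]
orientation: [0.001, -0.093, 0.996, -0.001]
wrist_force: [0.3, -0.5, -0.4]
finger_gap: 0.0855
```

```bash
python3 look.py w13; python3 -c "
from h import *
plan((.5395,.2850,.27),5.3)"
```

```text
t 27.7 grasp [ 0.5414 -0.3491  0.2762] turn [-0.18  0.15  0.04] shift [-14.68  32.73  -1.88] gap 0.0855 F [ 0.3 -0.5 -0.4]
t 27.75 grasp [ 0.5409 -0.3486  0.2744] turn [-0.05  0.05  5.34] shift [-5.72 63.09  0.44] gap 0.0854 F [ 0.5  0.5 -0.5]
```

View pics/w13.png

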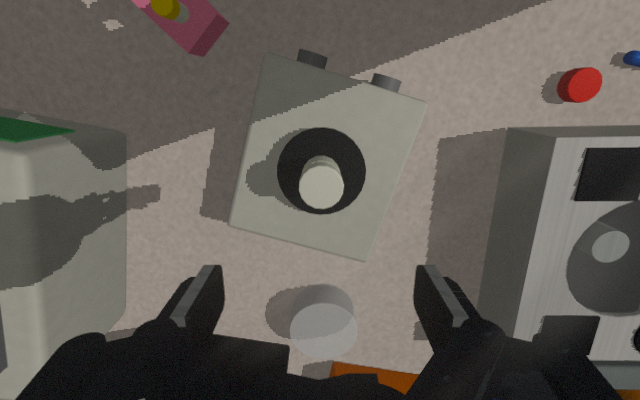

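Run:
```python
from h import *
import pickle
im=cv2.imread("pics/w13.png"); c=pickle.load(open("w13.pkl","rb")); g=cv2.cvtColor(im,cv2.COLOR_BGR2GRAY)
m=np.zeros_like(g); m[120:220,272:372]=(g[120:220,272:372]<60)*255
k=max(cv2.findContours(m,0,cv2.CHAIN_APPROX_NONE)[0],key=cv2.contourArea); (x,y),r=cv2.minEnclosingCircle(k); print((x,y,r),onz("w",(x,y),.075,c))
m=np.zeros_like(g); m[166:212,295:350]=(g[166:212,295:350]>150)*255
k=max(cv2.findContours(m,0,cv2.CHAIN_APPROX_NONE)[0],key=cv2.contourArea); (x,y),r=cv2.minEnclosingCircle(k); print((x,y,r),onz("w",(x,y),.125,c))
```

```text
(320.81396484375, 170.9534912109375, 44.22929763793945) [ 0.53852972 -0.34766237  0.075     ]
(321.3236999511719, 186.79017639160156, 21.85523796081543) [ 0.54011008 -0.34703189  0.125     ]
```

The pot is within about 2 mm of the plate centre. Next I'll fetch the tall rack.

carry_out:
  motion:
    - {"jaw":1,"tx":0,"ty":0,"tz":0.2,"wx":0,"wy":0,"wz":2.6}
    - {"jaw":1,"tx":0,"ty":0,"tz":0.2,"wx":0,"wy":0,"wz":2.7}
    - {"jaw":1,"tx":-0.4,"ty":3.5,"tz":0,"wx":0,"wy":0,"wz":0}
    - {"jaw":1,"tx":-0.4,"ty":5,"tz":0,"wx":0,"wy":0,"wz":0}
    - {"jaw":1,"tx":-0.4,"ty":5,"tz":0,"wx":0,"wy":0,"wz":0}
    - {"jaw":1,"tx":-0.4,"ty":5,"tz":0,"wx":0,"wy":0,"wz":0}
    - {"jaw":1,"tx":-0.4,"ty":5,"tz":0,"wx":0,"wy":0,"wz":0}
    - {"jaw":1,"tx":-0.4,"ty":5,"tz":0,"wx":0,"wy":0,"wz":0}
    - {"jaw":1,"tx":-0.4,"ty":5,"tz":0,"wx":0,"wy":0,"wz":0}
    - {"jaw":1,"tx":-0.4,"ty":5,"tz":0,"wx":0,"wy":0,"wz":0}
    - {"jaw":1,"tx":-0.4,"ty":5,"tz":0,"wx":0,"wy":0,"wz":0}
    - {"jaw":1,"tx":-0.4,"ty":5,"tz":0,"wx":0,"wy":0,"wz":0}
    - {"jaw":1,"tx":-0.4,"ty":5,"tz":0,"wx":0,"wy":0,"wz":0}
    - {"jaw":1,"tx":-0.4,"ty":5,"tz":0,"wx":0,"wy":0,"wz":0}
    - {"jaw":1,"tx":-0.5,"ty":3.1,"tz":0,"wx":0,"wy":0,"wz":0}
    - {"jaw":1,"tx":-0.4,"ty":1.5,"tz":0,"wx":0,"wy":0,"wz":0}
    - {"jaw":0.5,"tx":0,"ty":0,"tz":0,"wx":0,"wy":0,"wz":0}
    - {"jaw":0.5,"tx":0,"ty":0,"tz":0,"wx":0,"wy":0,"wz":0}

```text
clock: 30.0
tcp_pos: [0.5388, 0.284, 0.4248]
orientation: [-0.0, -0.046, 0.999, -0.0]
wrist_force: [0.0, -0.4, -0.1]
finger_gap: 0.0642
```

```bash
python3 -c "
from h import *
plan((.5395,.2850,.1155),5.3)"
```

```text
t 30.0 grasp [0.5387 0.2839 0.2698] turn [-0.03 -0.05 -0.03] shift [-0.07  0.09 15.43] gap 0.0642 F [ 0.  -0.4 -0.1]
```

carry_out:
  motion:
    - {"jaw":0.5,"tx":-0.07,"ty":0.09,"tz":2,"wx":0,"wy":0,"wz":0}
    - {"jaw":0.5,"tx":0,"ty":0,"tz":3.5,"wx":0,"wy":0,"wz":0}
    - {"jaw":0.5,"tx":0,"ty":0,"tz":3.5,"wx":0,"wy":0,"wz":0}
    - {"jaw":0.5,"tx":0,"ty":0,"tz":2.5,"wx":0,"wy":0,"wz":0}
    - {"jaw":0.5,"tx":0,"ty":0,"tz":2.2,"wx":0,"wy":0,"wz":0}
    - {"jaw":0.5,"tx":0,"ty":0,"tz":1.7,"wx":0,"wy":0,"wz":0}
    - {"jaw":0.5,"tx":0,"ty":0,"tz":0,"wx":0,"wy":0,"wz":0}
    - {"jaw":0.5,"tx":0,"ty":0,"tz":0,"wx":0,"wy":0,"wz":0}

```text
clock: 31.0
tcp_pos: [0.5398, 0.2859, 0.2721]
orientation: [0.001, -0.046, 0.999, 0.0]
wrist_force: [0.4, -0.6, -0.0]
finger_gap: 0.064
```

```bash
python3 -c "
from h import *
plan((.5395,.2850,.1155),5.3)"
```

```text
t 31.0 grasp [0.54   0.2859 0.1171] turn [0.02 0.08 0.01] shift [ 0.03 -0.08  0.16] gap 0.064 F [ 0.4 -0.6 -0. ]
```

carry_out:
  motion:
    - {"jaw":0.2,"tx":0.03,"ty":-0.08,"tz":0.05,"wx":0,"wy":0,"wz":0}
    - {"jaw":-0.3,"tx":0,"ty":0,"tz":0,"wx":0,"wy":0,"wz":0}
    - {"jaw":-0.5,"tx":0,"ty":0,"tz":0,"wx":0,"wy":0,"wz":0}
    - {"jaw":-0.7,"tx":0,"ty":0,"tz":0,"wx":0,"wy":0,"wz":0}
    - {"jaw":-1,"tx":0,"ty":0,"tz":0,"wx":0,"wy":0,"wz":0}
    - {"jaw":-1,"tx":0,"ty":0,"tz":0,"wx":0,"wy":0,"wz":0}
    - {"jaw":-1,"tx":0,"ty":0,"tz":0,"wx":0,"wy":0,"wz":0}
  force: 60

```text
clock: 31.88
tcp_pos: [0.5392, 0.2854, 0.2711]
orientation: [0.0, -0.047, 0.999, 0.0]
wrist_force: [-0.6, 0.7, 4.2]
finger_gap: 0.0129
```

```bash
python3 -c "
from h import *
plan((.5395,.2850,.1155),5.3)"
```

```text
t 31.88 grasp [0.5392 0.2855 0.1161] turn [0.03 0.03 0.05] shift [-0.03 -0.05  0.06] gap 0.0129 F [-0.6  0.7  4.2]
```

carry_out:
  motion:
    - {"jaw":-1,"tx":0,"ty":0,"tz":-0.5,"wx":0,"wy":0,"wz":0}
    - {"jaw":-1,"tx":0,"ty":0,"tz":-1.5,"wx":0,"wy":0,"wz":0}
    - {"jaw":-1,"tx":0,"ty":0,"tz":-3,"wx":0,"wy":0,"wz":0}
    - {"jaw":-1,"tx":0,"ty":0,"tz":-3.5,"wx":0,"wy":0,"wz":0}
    - {"jaw":-1,"tx":0,"ty":0,"tz":-3.5,"wx":0,"wy":0,"wz":0}
    - {"jaw":-1,"tx":0,"ty":0,"tz":-3,"wx":0,"wy":0,"wz":-1.5}
    - {"jaw":-1,"tx":0,"ty":0,"tz":-1.7,"wx":0,"wy":0,"wz":-2}
    - {"jaw":-1,"tx":0,"ty":0,"tz":-0.7,"wx":0,"wy":0,"wz":-2}
    - {"jaw":-1,"tx":0,"ty":0,"tz":0,"wx":0,"wy":0,"wz":0}

```text
clock: 33.0
tcp_pos: [0.5391, 0.2852, 0.445]
orientation: [0.0, -0.094, 0.996, 0.0]
wrist_force: [-0.2, 0.1, -2.7]
finger_gap: 0.0132
```

```bash
python3 -c "
from h import *
plan((.5783,-.0565,.225),10.8)"
```

```text
t 33.0 grasp [0.5392 0.2852 0.29  ] turn [0.   0.03 0.03] shift [  2.55 -34.3    6.5 ] gap 0.0132 F [-0.2  0.1 -2.7]
```

carry_out:
  motion:
    - {"jaw":-1,"tx":0.2,"ty":-2,"tz":0,"wx":0,"wy":0,"wz":0}
    - {"jaw":-1,"tx":0.25,"ty":-3,"tz":0,"wx":0,"wy":0,"wz":0}
    - {"jaw":-1,"tx":0.25,"ty":-3.8,"tz":0,"wx":0,"wy":0,"wz":0}
    - {"jaw":-1,"tx":0.25,"ty":-3.8,"tz":0,"wx":0,"wy":0,"wz":0}
    - {"jaw":-1,"tx":0.25,"ty":-3.8,"tz":0,"wx":0,"wy":0,"wz":0}
    - {"jaw":-1,"tx":0.25,"ty":-3.8,"tz":0,"wx":0,"wy":0,"wz":0}
    - {"jaw":-1,"tx":0.25,"ty":-3.8,"tz":0,"wx":0,"wy":0,"wz":0}
    - {"jaw":-1,"tx":0.25,"ty":-3.8,"tz":0,"wx":0,"wy":0,"wz":0}
    - {"jaw":-1,"tx":0.25,"ty":-3.2,"tz":0,"wx":0,"wy":0,"wz":0}
    - {"jaw":-1,"tx":0.2,"ty":-2,"tz":0,"wx":0,"wy":0,"wz":0}
    - {"jaw":-1,"tx":0.15,"ty":-1.3,"tz":0.5,"wx":0,"wy":0,"wz":0}
    - {"jaw":-1,"tx":0,"ty":0,"tz":2,"wx":0,"wy":0,"wz":0}
    - {"jaw":-1,"tx":0,"ty":0,"tz":2,"wx":0,"wy":0,"wz":0}
    - {"jaw":-1,"tx":0,"ty":0,"tz":2,"wx":0,"wy":0,"wz":0}
    - {"jaw":-1,"tx":0,"ty":0,"tz":0,"wx":0,"wy":0,"wz":0}
    - {"jaw":-1,"tx":0,"ty":0,"tz":0,"wx":0,"wy":0,"wz":0}

```text
clock: 35.0
tcp_pos: [0.5786, -0.0561, 0.3802]
orientation: [0.0, -0.095, 0.996, 0.0]
wrist_force: [1.1, 0.4, -3.2]
finger_gap: 0.0131
```

```bash
python3 look.py w14; python3 -c "
from h import *
plan((.5783,-.0565,.2011),10.8)
im=cv2.imread('pics/w14.png')[20:120,220:520]; cv2.imwrite('pics/w14z.png',cv2.resize(cv2.convertScaleAbs(im,alpha=1.3),None,fx=2.6,fy=2.6,interpolation=2))"
```

```text
t 35.0 grasp [ 0.5787 -0.0561  0.2252] turn [-0.    0.03  0.27] shift [-5.59  4.66 -6.98] gap 0.0131 F [ 1.1  0.4 -3.2]
t 35.05 grasp [ 0.579  -0.0562  0.2256] turn [-0.02  0.08  0.07] shift [ 0.05 -0.02  2.45] gap 0.0128 F [ 0.2  0.5 -3. ]
```

View pics/w14.png

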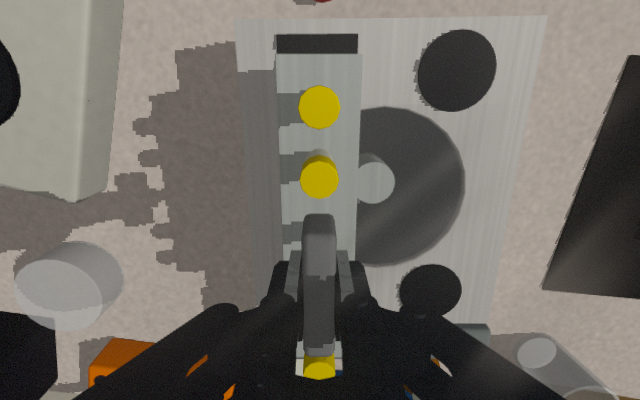

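View pics/w14z.png

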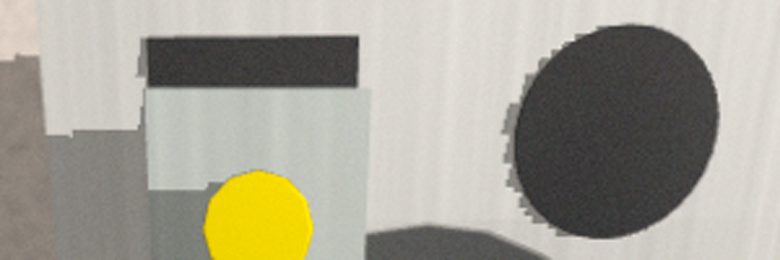

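The pad's rear strip is centred at col 317.1 and the rack at col 319.5. The rack therefore needs to go about 1.5 mm further toward -y. I'll shift and lower.

carry_out:
  motion:
    - {"jaw":-1,"tx":0.04,"ty":-0.12,"tz":0,"wx":0,"wy":0,"wz":0}
    - {"jaw":-1,"tx":0,"ty":0,"tz":1,"wx":0,"wy":0,"wz":0}
    - {"jaw":-1,"tx":0,"ty":0,"tz":0.7,"wx":0,"wy":0,"wz":0}
    - {"jaw":-1,"tx":0,"ty":0,"tz":0.3,"wx":0,"wy":0,"wz":0}
    - {"jaw":-1,"tx":0,"ty":0,"tz":0.1,"wx":0,"wy":0,"wz":0}
    - {"jaw":-1,"tx":0,"ty":0,"tz":0,"wx":0,"wy":0,"wz":0}
    - {"jaw":-1,"tx":0,"ty":0,"tz":0,"wx":0,"wy":0,"wz":0}

```text
clock: 35.92
tcp_pos: [0.5785, -0.0577, 0.359]
orientation: [0.0, -0.094, 0.996, -0.0]
wrist_force: [-0.1, 0.5, -2.4]
finger_gap: 0.013
```

```bash
python3 look.py w15; python3 -c "
from h import *
plan((.5785,-.0576,.2011),10.8)
im=cv2.imread('pics/w15.png')[10:110,220:520]; cv2.imwrite('pics/w15z.png',cv2.resize(cv2.convertScaleAbs(im,alpha=1.3),None,fx=2.6,fy=2.6,interpolation=2))"
```

```text
t 35.92 grasp [ 0.5786 -0.0577  0.204 ] turn [-0.    0.03  0.24] shift [-5.63  4.82 -9.1 ] gap 0.013 F [-0.1  0.5 -2.4]
t 35.98 grasp [ 0.5785 -0.0577  0.2039] turn [-0.01  0.03  0.04] shift [-0.    0.01  0.28] gap 0.0131 F [-0.1  0.  -2.7]
```

View pics/w15z.png

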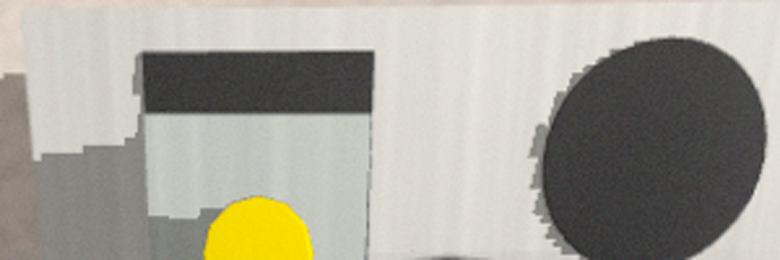

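The rack (146..371) and pad (143..374) are now concentric. Final lowering.

carry_out:
  motion:
    - {"jaw":-1,"tx":0,"ty":0,"tz":0.15,"wx":0,"wy":0,"wz":0}
    - {"jaw":-1,"tx":0,"ty":0,"tz":0.1,"wx":0,"wy":0,"wz":0}
    - {"jaw":-1,"tx":0,"ty":0,"tz":0.08,"wx":0,"wy":0,"wz":0}
    - {"jaw":-1,"tx":0,"ty":0,"tz":0,"wx":0,"wy":0,"wz":0}
    - {"jaw":-1,"tx":0,"ty":0,"tz":0,"wx":0,"wy":0,"wz":0}

```text
clock: 36.6
tcp_pos: [0.5783, -0.0576, 0.3561]
orientation: [0.0, -0.094, 0.996, -0.0]
wrist_force: [-2.9, 0.3, 4.8]
finger_gap: 0.0129
```

Contact (about 5 N net). I'll release and go up.

carry_out:
  motion:
    - {"jaw":-0.5,"tx":0,"ty":0,"tz":0,"wx":0,"wy":0,"wz":0}
    - {"jaw":0.2,"tx":0,"ty":0,"tz":0,"wx":0,"wy":0,"wz":0}
    - {"jaw":0.5,"tx":0,"ty":0,"tz":0,"wx":0,"wy":0,"wz":0}
    - {"jaw":0.5,"tx":0,"ty":0,"tz":0,"wx":0,"wy":0,"wz":0}
    - {"jaw":0.5,"tx":0,"ty":0,"tz":0,"wx":0,"wy":0,"wz":0}
    - {"jaw":0.5,"tx":0,"ty":0,"tz":-2,"wx":0,"wy":0,"wz":0}
    - {"jaw":0.5,"tx":0,"ty":0,"tz":-4,"wx":0,"wy":0,"wz":0}
    - {"jaw":0.5,"tx":0,"ty":0,"tz":-2,"wx":0,"wy":0,"wz":2.7}
    - {"jaw":0.5,"tx":0,"ty":0,"tz":0,"wx":0,"wy":0,"wz":2.8}
    - {"jaw":0.5,"tx":0,"ty":0,"tz":0,"wx":0,"wy":0,"wz":0}

```text
clock: 37.85
tcp_pos: [0.5784, -0.0577, 0.4356]
orientation: [0.0, -0.047, 0.999, -0.0]
wrist_force: [0.4, 0.2, -0.8]
finger_gap: 0.0637
```

```bash
python3 -c "
from h import *
plan((.5295,.3953,.24),5.3)"
```

```text
t 37.85 grasp [ 0.5785 -0.0577  0.2806] turn [-0.01  0.04  0.07] shift [ 0.69 45.55  4.06] gap 0.0637 F [ 0.4  0.2 -0.8]
```

carry_out:
  motion:
    - {"jaw":0.5,"tx":0.1,"ty":3,"tz":0,"wx":0,"wy":0,"wz":0}
    - {"jaw":0.5,"tx":0.1,"ty":5,"tz":0,"wx":0,"wy":0,"wz":0}
    - {"jaw":0.5,"tx":0.1,"ty":5,"tz":0,"wx":0,"wy":0,"wz":0}
    - {"jaw":0.5,"tx":0.1,"ty":5,"tz":0,"wx":0,"wy":0,"wz":0}
    - {"jaw":0.5,"tx":0.1,"ty":5,"tz":0,"wx":0,"wy":0,"wz":0}
    - {"jaw":0.5,"tx":0.1,"ty":5,"tz":0,"wx":0,"wy":0,"wz":0}
    - {"jaw":0.5,"tx":0.1,"ty":5,"tz":0,"wx":0,"wy":0,"wz":0}
    - {"jaw":0.5,"tx":0,"ty":5,"tz":0,"wx":0,"wy":0,"wz":0}
    - {"jaw":0.5,"tx":0,"ty":4.5,"tz":1,"wx":0,"wy":0,"wz":0}
    - {"jaw":0.5,"tx":0,"ty":3.05,"tz":3,"wx":0,"wy":0,"wz":0}
    - {"jaw":0.5,"tx":0,"ty":0,"tz":4,"wx":0,"wy":0,"wz":0}
    - {"jaw":0.5,"tx":0,"ty":0,"tz":4,"wx":0,"wy":0,"wz":0}
    - {"jaw":0.5,"tx":0,"ty":0,"tz":2,"wx":0,"wy":0,"wz":0}
    - {"jaw":0.5,"tx":0,"ty":0,"tz":0,"wx":0,"wy":0,"wz":0}
    - {"jaw":0.5,"tx":0,"ty":0,"tz":0,"wx":0,"wy":0,"wz":0}

```text
clock: 39.72
tcp_pos: [0.5293, 0.3953, 0.2963]
orientation: [0.0, -0.047, 0.999, 0.0]
wrist_force: [0.8, -0.9, 0.5]
finger_gap: 0.0642
```

```bash
python3 look.py w16; python3 -c "
from h import *
plan((.5295,.3953,.092),5.3)"
```

```text
t 39.73 grasp [0.5295 0.3954 0.1413] turn [ 0.03  0.06 -5.24] shift [ -2.13 -40.62 -15.37] gap 0.0642 F [ 0.8 -0.9  0.5]
t 39.77 grasp [0.5298 0.3956 0.1418] turn [0.06 0.11 0.05] shift [ 0.   -0.01  4.98] gap 0.0641 F [ 0.2 -0.  -0. ]
```

View pics/w16.png

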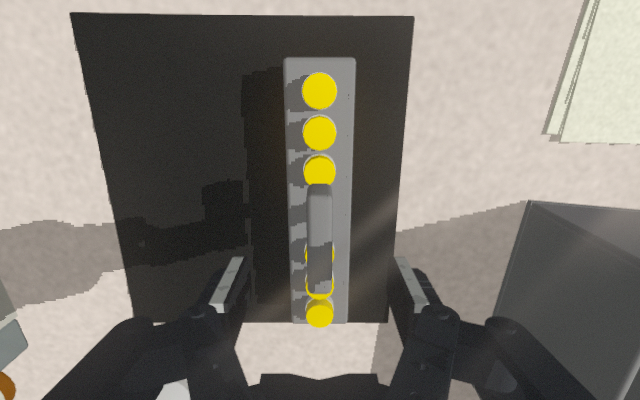

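The block rack's bar (col 320) is centred between the fingers. I'll descend and grip.

carry_out:
  motion:
    - {"jaw":0.5,"tx":0,"ty":0,"tz":1.5,"wx":0,"wy":0,"wz":0}
    - {"jaw":0.5,"tx":0,"ty":0,"tz":2,"wx":0,"wy":0,"wz":0}
    - {"jaw":0.5,"tx":0,"ty":0,"tz":1.4,"wx":0,"wy":0,"wz":0}
    - {"jaw":0.2,"tx":0,"ty":0,"tz":0,"wx":0,"wy":0,"wz":0}
    - {"jaw":-0.3,"tx":0,"ty":0,"tz":0,"wx":0,"wy":0,"wz":0}
    - {"jaw":-0.5,"tx":0,"ty":0,"tz":0,"wx":0,"wy":0,"wz":0}
    - {"jaw":-0.7,"tx":0,"ty":0,"tz":0,"wx":0,"wy":0,"wz":0}
    - {"jaw":-1,"tx":0,"ty":0,"tz":0,"wx":0,"wy":0,"wz":0}
    - {"jaw":-1,"tx":0,"ty":0,"tz":0,"wx":0,"wy":0,"wz":0}
    - {"jaw":-1,"tx":0,"ty":0,"tz":0,"wx":0,"wy":0,"wz":0}
  force: 60

```text
clock: 41.02
tcp_pos: [0.5293, 0.3955, 0.2474]
orientation: [0.001, -0.047, 0.999, 0.001]
wrist_force: [-0.8, 1.3, 5.1]
finger_gap: 0.0131
```

```bash
python3 -c "
from h import *
plan((.5295,.3953,.092),5.3)"
```

```text
t 41.02 grasp [0.5296 0.3957 0.0924] turn [0.06 0.1  0.05] shift [-0.01 -0.02  0.04] gap 0.0131 F [-0.8  1.3  5.1]
```

carry_out:
  motion:
    - {"jaw":-1,"tx":0,"ty":0,"tz":-0.5,"wx":0,"wy":0,"wz":0}
    - {"jaw":-1,"tx":0,"ty":0,"tz":-1.5,"wx":0,"wy":0,"wz":0}
    - {"jaw":-1,"tx":0,"ty":0,"tz":-3,"wx":0,"wy":0,"wz":0}
    - {"jaw":-1,"tx":0,"ty":0,"tz":-3.5,"wx":0,"wy":0,"wz":0}
    - {"jaw":-1,"tx":0,"ty":0,"tz":-3.5,"wx":0,"wy":0,"wz":0}
    - {"jaw":-1,"tx":0,"ty":0,"tz":-3,"wx":0,"wy":0,"wz":-1.5}
    - {"jaw":-1,"tx":0,"ty":0,"tz":-2,"wx":0,"wy":0,"wz":-2}
    - {"jaw":-1,"tx":0,"ty":0,"tz":-1,"wx":0,"wy":0,"wz":-2}
    - {"jaw":-1,"tx":0,"ty":0,"tz":0,"wx":0,"wy":0,"wz":0}

```text
clock: 42.15
tcp_pos: [0.5291, 0.3952, 0.427]
orientation: [0.0, -0.094, 0.996, 0.0]
wrist_force: [-0.3, -0.0, -2.7]
finger_gap: 0.0128
```

```bash
python3 -c "
from h import *
plan((.5597,.0422,.2),10.8)"
```

```text
t 42.15 grasp [0.5292 0.3953 0.272 ] turn [0.02 0.05 0.04] shift [  3.61 -35.25   7.2 ] gap 0.0128 F [-0.3 -0.  -2.7]
```

carry_out:
  motion:
    - {"jaw":-1,"tx":0.3,"ty":-2,"tz":0,"wx":0,"wy":0,"wz":0}
    - {"jaw":-1,"tx":0.35,"ty":-3,"tz":0,"wx":0,"wy":0,"wz":0}
    - {"jaw":-1,"tx":0.35,"ty":-3.8,"tz":0,"wx":0,"wy":0,"wz":0}
    - {"jaw":-1,"tx":0.35,"ty":-3.8,"tz":0,"wx":0,"wy":0,"wz":0}
    - {"jaw":-1,"tx":0.35,"ty":-3.8,"tz":0,"wx":0,"wy":0,"wz":0}
    - {"jaw":-1,"tx":0.35,"ty":-3.8,"tz":0,"wx":0,"wy":0,"wz":0}
    - {"jaw":-1,"tx":0.35,"ty":-3.8,"tz":0,"wx":0,"wy":0,"wz":0}
    - {"jaw":-1,"tx":0.35,"ty":-3.8,"tz":0,"wx":0,"wy":0,"wz":0}
    - {"jaw":-1,"tx":0.35,"ty":-3.6,"tz":0,"wx":0,"wy":0,"wz":0}
    - {"jaw":-1,"tx":0.3,"ty":-2.4,"tz":0,"wx":0,"wy":0,"wz":0}
    - {"jaw":-1,"tx":0.2,"ty":-1.45,"tz":0.5,"wx":0,"wy":0,"wz":0}
    - {"jaw":-1,"tx":0,"ty":0,"tz":2,"wx":0,"wy":0,"wz":0}
    - {"jaw":-1,"tx":0,"ty":0,"tz":2.5,"wx":0,"wy":0,"wz":0}
    - {"jaw":-1,"tx":0,"ty":0,"tz":2.2,"wx":0,"wy":0,"wz":0}
    - {"jaw":-1,"tx":0,"ty":0,"tz":1.2,"wx":0,"wy":0,"wz":0}
    - {"jaw":-1,"tx":0,"ty":0,"tz":0.4,"wx":0,"wy":0,"wz":0}
    - {"jaw":-1,"tx":0,"ty":0,"tz":0,"wx":0,"wy":0,"wz":0}
    - {"jaw":-1,"tx":0,"ty":0,"tz":0,"wx":0,"wy":0,"wz":0}

```text
clock: 44.4
tcp_pos: [0.5603, 0.0423, 0.3393]
orientation: [0.001, -0.094, 0.996, -0.0]
wrist_force: [0.5, 0.2, -2.8]
finger_gap: 0.0133
```

```bash
python3 look.py w17; python3 -c "
from h import *
plan((.5597,.0422,.1774),10.8)
im=cv2.imread('pics/w17.png')[0:110,60:420]; cv2.imwrite('pics/w17z.png',cv2.resize(cv2.convertScaleAbs(im,alpha=1.3),None,fx=2.2,fy=2.2,interpolation=2))"
```

```text
t 44.4 grasp [0.5605 0.0423 0.1843] turn [-0.02  0.09  0.24] shift [ -5.58  -5.35 -11.07] gap 0.0133 F [ 0.5  0.2 -2.8]
t 44.45 grasp [0.5606 0.0422 0.1843] turn [-0.02  0.09  0.04] shift [0.06 0.01 0.69] gap 0.0132 F [ 0.5 -0.1 -3. ]
```

View pics/w17.png

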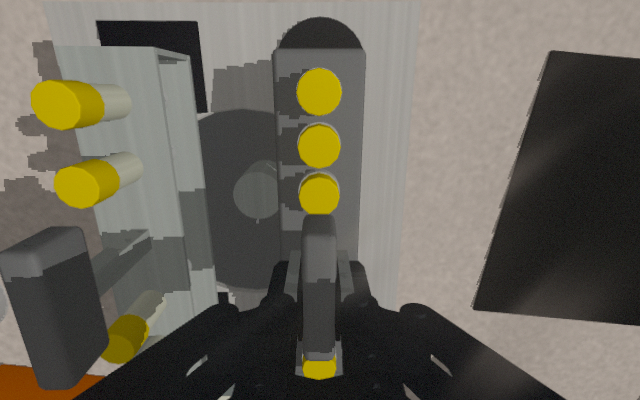

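View pics/w17z.png

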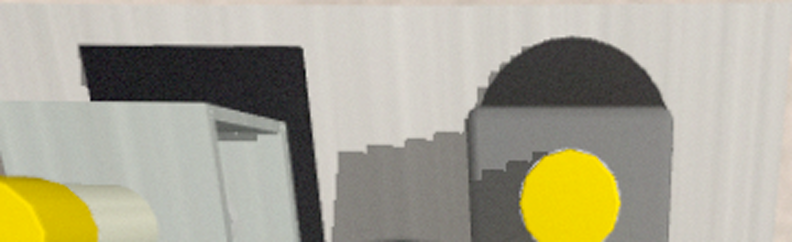

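The pad arc is centred at about 574 and the rack at 570.5 in the zoomed crop, so I'll shift +0.8 mm and lower.

carry_out:
  motion:
    - {"jaw":-1,"tx":0.05,"ty":0.08,"tz":0.2,"wx":0,"wy":0,"wz":0}
    - {"jaw":-1,"tx":0,"ty":0,"tz":0.2,"wx":0,"wy":0,"wz":0}
    - {"jaw":-1,"tx":0,"ty":0,"tz":0.15,"wx":0,"wy":0,"wz":0}
    - {"jaw":-1,"tx":0,"ty":0,"tz":0.1,"wx":0,"wy":0,"wz":0}
    - {"jaw":-1,"tx":0,"ty":0,"tz":0.05,"wx":0,"wy":0,"wz":0}
    - {"jaw":-1,"tx":0,"ty":0,"tz":0,"wx":0,"wy":0,"wz":0}
    - {"jaw":-1,"tx":0,"ty":0,"tz":0,"wx":0,"wy":0,"wz":0}

```text
clock: 45.32
tcp_pos: [0.5591, 0.0429, 0.3323]
orientation: [0.0, -0.094, 0.996, -0.0]
wrist_force: [-3.0, 0.5, 5.6]
finger_gap: 0.0131
```

carry_out:
  motion:
    - {"jaw":-0.5,"tx":0,"ty":0,"tz":0,"wx":0,"wy":0,"wz":0}
    - {"jaw":0.2,"tx":0,"ty":0,"tz":0,"wx":0,"wy":0,"wz":0}
    - {"jaw":0.5,"tx":0,"ty":0,"tz":0,"wx":0,"wy":0,"wz":0}
    - {"jaw":0.5,"tx":0,"ty":0,"tz":0,"wx":0,"wy":0,"wz":0}
    - {"jaw":0.5,"tx":0,"ty":0,"tz":0,"wx":0,"wy":0,"wz":0}
    - {"jaw":0.5,"tx":0,"ty":0,"tz":-2,"wx":0,"wy":0,"wz":0}
    - {"jaw":0.5,"tx":0,"ty":0,"tz":-4,"wx":0,"wy":0,"wz":0}
    - {"jaw":0.5,"tx":-1,"ty":-2,"tz":-4,"wx":0,"wy":0,"wz":0}
    - {"jaw":0.5,"tx":-3,"ty":-3,"tz":-2,"wx":0,"wy":0,"wz":0}
    - {"jaw":0.5,"tx":-3.5,"ty":0,"tz":0,"wx":0,"wy":0,"wz":0}
    - {"jaw":0.5,"tx":0,"ty":0,"tz":0,"wx":0,"wy":0,"wz":0}
    - {"jaw":0.5,"tx":0,"ty":0,"tz":0,"wx":0,"wy":0,"wz":0}

```text
clock: 46.82
tcp_pos: [0.642, 0.008, 0.4507]
orientation: [-0.001, -0.095, 0.996, 0.0]
wrist_force: [-0.9, 1.3, 0.8]
finger_gap: 0.0642
```

```bash
python3 look.py w18; python3 -c "
from h import *
t=eyes.read_camera('scene'); cv2.imwrite('pics/s4.png',t)"
```

```text
t 46.83 grasp [0.6418 0.008  0.2957] turn [ 0.03 -0.1   0.25] shift [ 1.82 -0.47  0.07] gap 0.0642 F [-0.9  1.3  0.8]
```

View pics/w18.png

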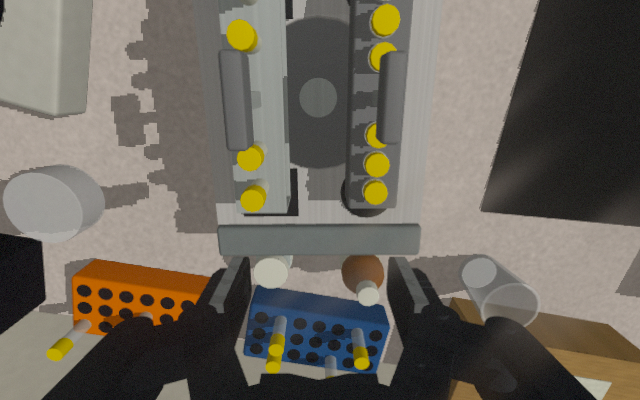

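View pics/s4.png

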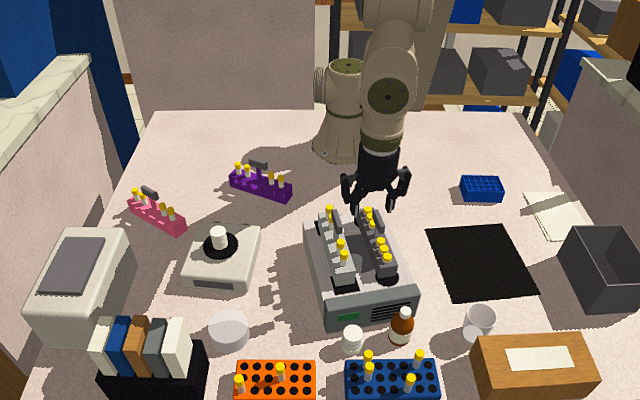

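All looks in place. I'll do one numeric check of the cap positions against the start, using the same camera.

```bash
sed -e 's/w2/w18/g' -e 's/^cir=.*//' -e '/for q in cir/d' m2.py > m4.py; python3 m4.py; tail -0 m4.py
```

```text
cap [385.9  19.1] [373   4  27  31 658] [0.5039 0.0333 0.141 ]
cap [241.1  34.4] [226  19  32  31 714] [ 0.5373 -0.0645  0.172 ]
cap [380.2  52.4] [371  42  25  28 322] [0.5266 0.0347 0.141 ]
cap [373.6 137.9] [367 124  19  24 205] [0.5908 0.0455 0.141 ]
cap [250.4 158.3] [237 146  27  25 505] [ 0.6198 -0.0482  0.172 ]
cap [377.3 165.1] [366 153  24  24 435] [0.6127 0.0541 0.141 ]
cap [375.8 192.9] [365 182  23  23 405] [0.6373 0.0589 0.141 ]
cap [253.1 199.2] [240 187  27  25 478] [ 0.6519 -0.0422  0.172 ]
```

Separation between the rack centre lines is now 102 mm, as specified; at the start I measured about 100. Handing in.

```bash
python3 -c "
from h import *
print(env.hand_in())"
```

```text
the job is handed in; nothing more can be done
None
```

The job is done and handed in after about 47 s of robot time. Both racks went to the mat, then the pot to the middle of the mixer plate. After that the tall rack went back on the square pads and the block rack on the round pads. Everything was set down under light contact of about 6 N or less and let go, and the gripper ended clear of everything.

- **Pot:** it stands upright within about 2 mm of the plate centre. I measured this with the wrist camera right after placing it, and the last scene picture still shows it upright there.
- **Block rack:** its caps are within about 0.5 mm of where they started, apart from one partly hidden cap that read about 1.6 mm off.
- **Tall rack (disagrees with its start):** it now stands about 2 mm from where I first measured it. I shifted it on purpose because it looked off-centre on its pads. Just before set-down it was centred on the rear square pad, and the rack centre lines are now 102 mm apart as specified, against about 100 mm at the start.
- **Camera agreement:** the wrist and top cameras differed by about 2 mm on rack and pot positions, which is within the stated calibration.

No other check failed. I did not measure how well the racks are centred lengthwise on their pads, beyond putting them back at the same gripper positions to within about 1 mm.

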